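Stack the filter layers on the post, cap them and log the unit

ROBOT

A 7-joint arm with a two-finger parallel gripper is mounted at the origin on a cart in front of the work surface, level with it; the furniture and walls round the work are solid. World frame = base frame: x ahead of the robot, y to its left, z up, the work surface at z = 0. Lengths are in m, angles in rad, forces in N, time in s.
With the tool pointing down it reaches from about 0.425 to 0.825 m from the base axis. Payload 3.6 kg.
Tool frame: the origin (TCP) lies between the finger pads; the fingertips stand 25 mm ahead of it and the grasp point (between the pads) lies 6 mm ahead of it; z points along the fingers, y is the direction in which the jaws open and shut (so a half turn about z gives the same grasp; the last joint's range is limited). The gripper opens to 85 mm and grips with 20 to 120 N. Pads are 22 mm wide; open, the fingers measure 114 mm over their backs; the gripper's body (76 mm by 85 mm) begins 54 mm behind the grasp point. The pads swing forward as they close: fully open they stand 13 mm farther back than shut.
Start: joints at [-1.228, 0.615, -0.013, 1.423, 0.008, 1.103, -0.04], TCP at [0.234, 0.606, 0.256] pointing down, gripper open.
Joint ranges: [-3.12, 3.12], [-0.3, 2.06], [-1.34, 1.32], [0.26, 2.42], [-1.36, 4.5], [0.01, 1.98], [-2.84, 2.84]. Speed limits (rad/s): [2.79, 2.79, 3.14, 3.14, 3.14, 3.14, 3.14].

INTERFACE

Orientations are given as a unit quaternion [x, y, z, w].
In Python, from cell import env gives the robot as it stands. The module is installed in compiled form; this text tells all that it offers.
- The arm moves only by the shell command python3 -m inch 'ROWS' [FORCE]. ROWS is text: rows parted by semicolons, each of 7 numbers parted by spaces: the finger opening in mm, from 0 to 85.4, then the shift along the tool's x, y, z in mm, then the turn, a rotation vector about the tool's x, y, z in rad. A call has 1 to 8 rows; each row shifts and turns the pose as measured when the row begins, along the tool's axes as they then stand; what a row does not reach is not made up. A row lasts 1/8 s, in which the tool goes at most 62.5 mm and 10.7 degrees, less where a joint would pass 70% of its speed; a pose out of reach is approached as far as the arm can. A call is refused whole if a number of a shift passes 62.5 or a number of a turn 0.188, either way. A call with a gripper value outside its range is refused whole. The fingers move at their own pace and stop on an object; FORCE is the grip in N (left out, the last holds). Time passes only in rows, so rows that do not move let the fingers close. It gives the time, the measured TCP pose, the force and the opening at its end, in the units of the state.
- env.sense(): the state, without advancing time (a new reading comes with each control period).
- env.capture(name): name is "side" or "top" or "wrist"; returns a dict with "color" (400x640x3 uint8, red, green, blue), "fx", "fy", "cx", "cy" (pixels), "position" and "orientation" of the camera in the world; the wrist camera has in their place "tool_from_camera" (4x4, takes a point from camera to tool coordinates, whose origin is the TCP and whose axes are the flange's). Camera axes: x right, y down, z forward; pixel columns grow to the right and rows downward; lengths in m; the calibration is good to about 2 mm. A picture is of the moment at which its call begins: read the wrist's pose just before it. There is no depth.
- env.job_done(): hands the job in, once; it reports no verdict.
The state is a dict: "t": time; "qpos": joint angles; "joint_velocities": joint speeds; "tau": joint torques, N m; "ee_pos": TCP position; "ee_rot": TCP orientation; "contact_force": force on the tool from outside, world axes, zero at the start; "ft_torque": the same for the moment, N m; "gripper_width": opening from 0.0 (shut) to 1.0 (fully open).
Only numpy, scipy, OpenCV 4.12 (cv2) and the standard library are available. Lean on these libraries where they do the work, as an engineer would, in place of code of your own. Each camera call takes 0.05 s, during which the arm holds its last target.

TASK

Take the black cap off the post of the stacking fixture and stand it upright on the free bench, clear of the fixture, then build up the filter on that post: first the perforated support plate, flat on the narrow pedestal, then every green spacer ring that is out on the bench, then the brass clamp ring, and last the cap, right way up and fully down on the clamp ring. When the cap is on and let go, press the yellow dome key on the key box down just until you feel it click (the force drops), do not push it on towards the bottom, and let it come back up; leave the blue marker and the brass tee where they lie.

Things in the scene. Friction and masses are not known exactly. Their poses are not given: they have to be found in the camera images.
- seat (a point): stacking fixture, fixed to the bench: round grey foot 84 mm across and 10 mm high, on it a narrow aluminium pedestal 40 mm in diameter, whose flat top is 30 mm above the bench, and from that top a steel post 16 mm in diameter rising another 49 mm (tip 79 mm above the bench, its last 5 mm tapering to 9 mm). This point is the centre of the pedestal top, at the foot of the post; z up along the post.
- support_mid (a point): perforated steel filter support plate (two rings of small dark dots): flat round ring, outer diameter 62 mm, 7 mm thick, through bore 19 mm diameter; both faces alike; this point is its centre, 3.5 mm from either face, on the bore axis (its z)
- spacer_0_mid (a point): green plastic spacer ring (2 to 4 of the four are present, all alike): flat round ring, outer diameter 50 mm, 7 mm thick, through bore 19 mm diameter; both faces alike; this point is its centre, 3.5 mm from either face, on the bore axis (its z)
- spacer_1_mid (a point): green plastic spacer ring (2 to 4 of the four are present, all alike): flat round ring, outer diameter 50 mm, 7 mm thick, through bore 19 mm diameter; both faces alike; this point is its centre, 3.5 mm from either face, on the bore axis (its z)
- spacer_2_mid (a point): green plastic spacer ring (2 to 4 of the four are present, all alike): flat round ring, outer diameter 50 mm, 7 mm thick, through bore 19 mm diameter; both faces alike; this point is its centre, 3.5 mm from either face, on the bore axis (its z)
- spacer_3_mid (a point): green plastic spacer ring (2 to 4 of the four are present, all alike): flat round ring, outer diameter 50 mm, 7 mm thick, through bore 19 mm diameter; both faces alike; this point is its centre, 3.5 mm from either face, on the bore axis (its z)
- clamp_mid (a point): brass clamp ring (four small dark dots): flat round ring, outer diameter 54 mm, 7 mm thick, through bore 19 mm diameter; both faces alike; this point is its centre, 3.5 mm from either face, on the bore axis (its z)
- cap_mid (a point): black plastic cap, orange disc on its closed top: 40 mm high, body 42 mm in diameter, with a flange 52 mm in diameter round the lowest 7 mm; blind bore from below 19 mm in diameter and 26 mm deep. This point is on its axis half-way up, 20 mm above its underside; z points to its closed top. At the start it sits loosely on the bare post, the end of its bore resting on the post tip, its underside 53 mm above the bench. It is held straight up and down when it goes on or off.
- key_top (a point): centre of the top face of the yellow round dome key, 32 mm in diameter, about 49 mm above the bench when up, on a fixed grey key box 76 x 90 x 36 mm. It is pushed straight down.
- key (a joint): how far the dome key is pressed, in m: 0 up, 0.0075 at its hard bottom. The force rises to about 4 N at 1.6 mm, then drops (the click) to about 1.8 N at 3.8 mm, then rises again, to 5 N at 5.2 mm and 8 N at 6 mm. Good presses end between 3 and 6 mm. It springs back up when released.
- marker_1_at (a point): bystander: blue marker pen, 131 mm long, 16 mm thick, lying on the bench; the point is in its middle
- brass_tee_at (a point): bystander: brass pipe tee, 101 mm long, lying with its branch up (55 mm high); the point is in its middle, 12 mm above the bench
Mind the look-alikes: they are no part of the job. What is shaped like the part that bears spacer_2_mid but red is not meant.

How it is judged:
By the outcome, as a careful person would: the job done as asked, in the order asked, and still so for the second after the job is handed in, with the robot touching nothing.
Of spacer_0, spacer_1, spacer_2, spacer_3 only 2 to 4 are there at a start; the rules pass over those that are not, and their reading is None.
At some moment in a run one of support, spacer_0, spacer_1, spacer_2, spacer_3, clamp may be knocked a few centimetres aside while the robot is not near it.
Once in a run the grip may slacken for a moment while it holds something.
It also fails if it takes over 210 s, if anything falls off the work surface, if the arm or the gripper's body presses on something with over 40 N, if the wrist force passes 120 N, or if a joint passes its speed limit or range.

## Working session

There is one attempt and no reset: what is moved stays moved. The work goes in short steps, Python scripts to look and compute and a shell command to move; the robot and the scene stay as the last step left them, time stands still between calls to the robot, and variables do not carry over. Pictures are saved under pics/ and viewed, and the job is handed in when it is done.

```bash
mkdir -p pics; ls; python3 - <<'E'
from cell import env
import cv2
s=env.sense();print({k:s[k] for k in s})
for n in("side","top","wrist"):
    c=env.capture(n);cv2.imwrite(f"pics/{n}0.png",c["color"][:,:,::-1]);print(n,{k:v for k,v in c.items() if k!="color"})
E
```

```text
pics
{'t': 0.0, 'qpos': array([-1.22849387,  0.61594438, -0.01261233,  1.42497187,  0.00811927,
        1.10338005, -0.04039555]), 'joint_velocities': array([ 0.00136126,  0.00289386, -0.00092539,  0.00039369,  0.00015464,
        0.00112537, -0.00114727]), 'tau': array([ 1.07486687e-04, -4.69216061e+01,  2.59158919e-01, -1.71042126e+01,
        1.00064208e-02,  9.52464907e-03,  6.10034817e-06]), 'ee_pos': array([0.23405986, 0.6056166 , 0.25509757]), 'ee_rot': array([ 1.83319984e-01,  9.83052401e-01, -1.30917733e-03, -2.13926413e-04]), 'contact_force': array([ 0.10805926, -0.07063221, -0.80257019]), 'ft_torque': array([-0.00118339, -0.05403914, -0.00983365]), 'gripper_width': 0.9992764684245147}
side {'fx': 468.0616973558888, 'fy': 468.0616973558888, 'cx': 325.11079459335366, 'cy': 202.9199468181551, 'position': array([0.34954767, 1.59300441, 0.64188632]), 'orientation': array([-0.08801426,  0.82200757, -0.56053796,  0.0485205 ])}
top {'fx': 494.51056832278726, 'fy': 494.51056832278726, 'cx': 325.1453092125149, 'cy': 195.82341391994225, 'position': array([0.56067531, 0.18278984, 1.44328254]), 'orientation': array([ 0.71669416, -0.69704573,  0.01749509, -0.01306355])}
wrist {'fx': 306.6840348476282, 'fy': 306.6840348476282, 'cx': 313.42899341289507, 'cy': 198.3352775593396, 'tool_from_camera': array([[ 7.38328002e-05, -9.58115263e-01, -2.86382849e-01,
         7.31742746e-02],
       [ 9.99999683e-01, -1.56352558e-04,  7.80900635e-04,
         8.50132356e-04],
       [-7.92969509e-04, -2.86382816e-01,  9.58114948e-01,
        -1.17079548e-01],
       [ 0.00000000e+00,  0.00000000e+00,  0.00000000e+00,
         1.00000000e+00]])}
```

View pics/top0.png

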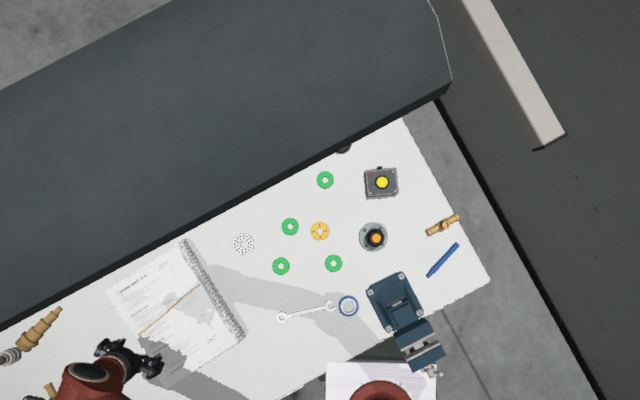

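View pics/side0.png

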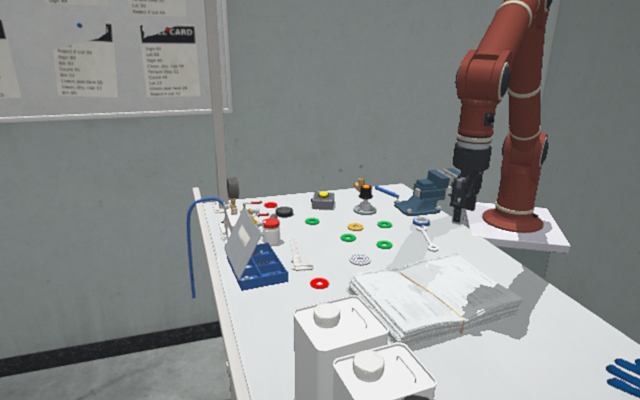

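View pics/wrist0.png

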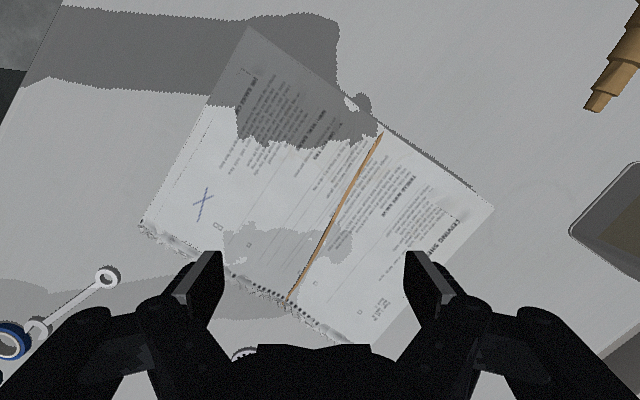

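```bash
cat > h.py <<'E'
import numpy as np, cv2
from cell import env
from scipy.spatial.transform import Rotation as R
def cam(n):
    s=env.sense(); c=env.capture(n)
    if n=="wrist":
        T=np.array(c["tool_from_camera"]); Rw=R.from_quat(s["ee_rot"]).as_matrix()
        c["p"]=Rw@T[:3,3]+s["ee_pos"]; c["M"]=Rw@T[:3,:3]
    else:
        c["p"]=np.array(c["position"]); c["M"]=R.from_quat(c["orientation"]).as_matrix()
    return c
def ray(c,u,v):
    d=c["M"]@np.array([(u-c["cx"])/c["fx"],(v-c["cy"])/c["fy"],1.]); return d
def onz(c,u,v,z):
    d=ray(c,u,v); return c["p"]+d*(z-c["p"][2])/d[2]
def proj(c,P):
    q=c["M"].T@(np.array(P)-c["p"]); return np.array([c["fx"]*q[0]/q[2]+c["cx"],c["fy"]*q[1]/q[2]+c["cy"]])
def hsv(c): return cv2.cvtColor(c["color"],cv2.COLOR_RGB2HSV)
RNG={"green":((45,100,60),(85,255,255)),"brass":((12,120,120),(24,255,255)),"yellow":((25,150,120),(34,255,255)),"orange":((8,170,150),(18,255,255)),"blue":((100,150,60),(125,255,255)),"red":((0,170,100),(5,255,255))}
def blobs(c,col,amin=20):
    m=cv2.inRange(hsv(c),*RNG[col]); n,l,st,ce=cv2.connectedComponentsWithStats(m)
    out=[]
    for i in range(1,n):
        if st[i,4]>=amin:
            pts=np.argwhere(l==i)[:,::-1].astype(np.float32)
            cs,_=cv2.findContours((l==i).astype(np.uint8),cv2.RETR_EXTERNAL,cv2.CHAIN_APPROX_NONE)
            k=max(cs,key=len); e=cv2.fitEllipse(k) if len(k)>=5 else (ce[i],(0,0),0)
            out.append((e[0],e[1],st[i,4],st[i,:4]))
    return out
def save(c,name,box=None,s=1):
    im=c["color"][:,:,::-1]
    if box: im=im[box[1]:box[3],box[0]:box[2]]
    if s!=1: im=cv2.resize(im,None,fx=s,fy=s,interpolation=cv2.INTER_NEAREST)
    cv2.imwrite("pics/"+name,im)
def st():
    s=env.sense(); f=R.from_quat(s["ee_rot"]).as_matrix()
    print("t %.2f"%s["t"],"pos",np.round(s["ee_pos"]*1000,1),"x",np.round(f[:,0],3),"y",np.round(f[:,1],3),"z",np.round(f[:,2],3),"F",np.round(s["contact_force"],1),"w %.1f"%(s["gripper_width"]*85.4),"q",np.round(s["qpos"],2))
E
python3 - <<'E'
from h import *
st()
c=cam("top"); d=cam("side")
for n,cc in(("top",c),("side",d)):
  for col,z in(("green",.0065),("brass",.0065),("yellow",.049),("orange",.093),("red",.0065),("blue",.008)):
    for b in blobs(cc,col):
        print(n,col,np.round(b[0],1),np.round(b[1],1),b[2],np.round(onz(cc,*b[0],z)*1000))
print("support",onz(c,243.5,243.5,.007),onz(d,360,259,.007))
for y in(.1,.3,.5):
  dd=ray(d,300,0); print(d["p"]+dd*(y-d["p"][1])/dd[1])
save(c,"topc.png",(220,140,500,320),2.8); save(d,"sidec.png",(220,160,460,300),3.3)
E
```

```text
t 0.15 pos [234.1 605.8 255.4] x [-0.933  0.36  -0.   ] y [ 0.36   0.933 -0.002] z [-0.001 -0.002 -1.   ] F [-0.5  0.3  0.1] w 85.4 q [-1.23  0.62 -0.01  1.42  0.01  1.1  -0.04]
top green [324.6 179.5] [15.3 15.5] 172 [670. 178.   6.]
top green [289.5 226.4] [15.6 15.6] 174 [531. 275.   6.]
top green [333.  263.1] [15.5 15.8] 173 [429. 147.   6.]
top green [280.4 266. ] [15.3 15.8] 170 [417. 298.   6.]
top brass [319.3 230.9] [16.4 16.6] 185 [521. 189.   6.]
top brass [375.8 237.7] [8.5 9.3] 74 [505.  24.   6.]
top yellow [381.7 181.8] [10.5 11. ] 105 [665.  16.  49.]
top orange [376.  237.8] [8.2 8.3] 64 [509.  33.  93.]
top blue [442.1 259.7] [ 3.4 51.5] 144 [ 447. -169.    8.]
side green [311.8 220.7] [ 5.6 13.2] 71 [670. 183.   7.]
side green [384.2 224. ] [ 5.9 13.1] 73 [429. 152.   6.]
side green [347.9 237.1] [ 6.4 14.5] 81 [531. 280.   6.]
side green [384.  244.3] [ 7.  14.7] 88 [417. 303.   6.]
side brass [358.7 182.7] [7.1 9.4] 34 [ 568. -247.    6.]
side brass [365.2 186. ] [2.2 8. ] 21 [ 537. -213.    6.]
side brass [355.2 226.4] [ 5.7 15.1] 73 [521. 194.   6.]
side yellow [323.  193.8] [3.6 7.8] 29 [663.  31.  49.]
side red [270.7 204.5] [ 3.3 12.5] 43 [848.  76.   6.]
side red [271.1 222.8] [ 9.1 14.3] 117 [797. 232.   6.]
side red [319.  282.8] [ 9.2 17. ] 119 [562. 566.   6.]
side blue [386.6 191.3] [ 2.1 23. ] 47 [ 446. -168.    8.]
side blue [175.4 178.4] [38.5 61.7] 221 [1320. -104.    8.]
side blue [264.  268.7] [38.6 47.9] 1124 [722. 532.   8.]
side blue [630.  364.5] [12.2 25.5] 185 [-111.  730.    8.]
side blue [623.4 375. ] [ 6.1 49.7] 223 [-86. 766.   8.]
side blue [623.2 386.1] [ 7.1 38. ] 224 [-74. 799.   8.]
support [0.47836099 0.40685558 0.007     ] [0.47546445 0.4146323  0.007     ]
[0.73124706 0.1        0.69178619]
[0.68011535 0.3        0.6851017 ]
[0.62898363 0.5        0.67841721]
```

View pics/topc.png

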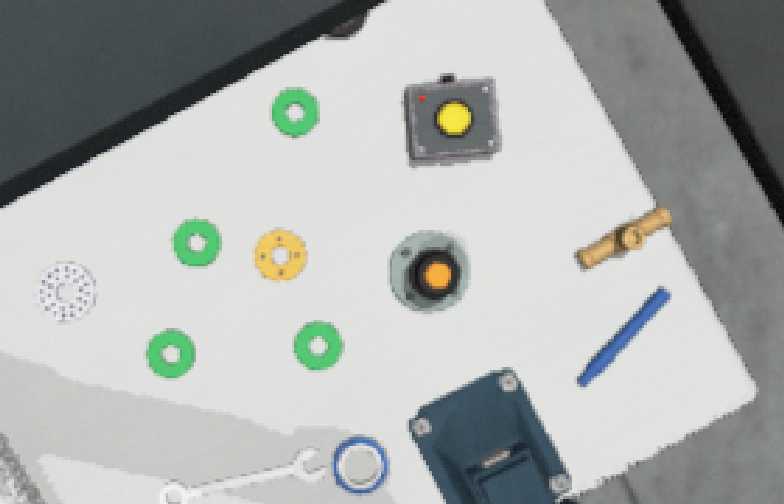

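View pics/sidec.png

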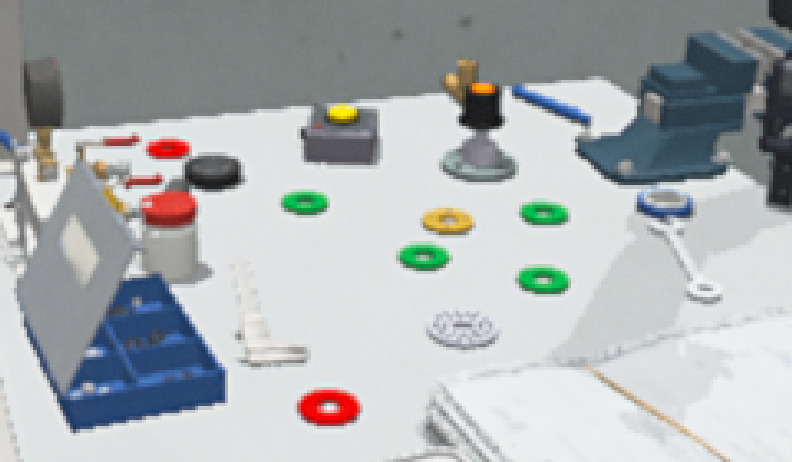

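The four green rings are at top pixels (325,180), (290,226), (281,266) and (333,263). The brass clamp ring is at (320,231), the dotted support plate at (243,243), the cap on the fixture at (376,238) and the key at (382,182).

Possible mix-ups:
- Red rings, side pixels (319,283) and (271,204).
- Blue/white ring, top (348,306).
- Black disc, top (343,148).
- Brass tee, top (442,224).

All four spacers are present. I'll turn the tool first, so that tool x = world y and tool y = world x.

```bash
python3 -m inch '85 0 0 0 0 0 0.187;85 0 0 0 0 0 0.187;85 0 0 0 0 0 0.187;85 0 0 0 0 0 0.187;85 0 0 0 0 0 0.187;85 0 0 0 0 0 0.187;85 0 0 0 0 0 0.1;85 0 0 0 0 0 0' 60; python3 -c "
from h import *
st()"
```

```text
t: 1.25
ee_pos: [0.2331, 0.6052, 0.2539]
ee_rot: [0.718, 0.696, -0.003, 0.001]
contact_force: [-0.2, 0.0, -0.4]
gripper_width: 0.998
t 1.25 pos [233.1 605.2 253.9] x [ 0.031  1.    -0.005] y [ 1.    -0.031 -0.003] z [-0.003 -0.004 -1.   ] F [-0.2  0.  -0.4] w 85.2 q [-1.41  0.63  0.32  1.43 -0.21  1.11 -1.09]
```

```bash
python3 -m inch '85 -45 30 0 0 0 0;85 -48 26 0 0 0 0;85 -50 25 0 0 0 0;85 -50 25 0 0 0 0;85 -50 25 0 0 0 0;85 -50 25 0 0 0 0;85 -50 25 0 0 0 0;85 -50 25 0 0 0 0'; python3 -c "
from h import *
st()"
```

```text
t: 2.25
ee_pos: [0.435, 0.2026, 0.2539]
ee_rot: [0.707, 0.707, 0.001, -0.0]
contact_force: [-0.1, 0.0, 0.6]
gripper_width: 0.998
t 2.25 pos [435.  202.6 253.9] x [0.001 1.    0.001] y [ 1.    -0.001  0.   ] z [ 0.     0.001 -1.   ] F [-0.1  0.   0.6] w 85.2 q [-0.75  0.37  0.37  1.91 -0.17  0.89 -0.29]
```

```bash
python3 -m inch '85 -50 25 0 0 0 0;85 -50 25 0 0 0 0;85 -40 20 0 0 0 0;85 0 0 0 0 0 0'; python3 - <<'E'
from h import *
st()
c=cam("wrist"); save(c,"w1.png")
for col,z in(("green",.0065),("brass",.0065),("yellow",.049),("orange",.093)):
    for b in blobs(c,col,100): print(col,np.round(b[0],1),np.round(b[1],1),b[2],np.round(onz(c,*b[0],z)*1000,1))
E
```

```text
t: 2.75
ee_pos: [0.509, 0.0523, 0.2552]
ee_rot: [0.708, 0.706, 0.002, 0.002]
contact_force: [0.4, 0.5, -0.0]
gripper_width: 0.999
t 2.75 pos [509.   52.3 255.2] x [ 0.002  1.    -0.   ] y [ 1.    -0.002  0.005] z [ 0.005 -0.    -1.   ] F [ 0.4  0.5 -0. ] w 85.3 q [-0.42  0.42  0.39  1.83 -0.2   0.92  0.06]
green [459.8  56.5] [42.3 49.2] 1438 [671.2 178.7   6.5]
green [242.4  86.9] [42.4 45.9] 1350 [430.9 147.7   6.5]
brass [324.3  45.6] [47.6 52.5] 1659 [522.5 189.8   6.5]
brass [313.8 206.3] [23.4 24.4] 483 [510.8   6.6   6.5]
yellow [453.2 207.5] [23.4 27.4] 536 [665.7  18.4  49. ]
orange [313.7 206.2] [22.9 24. ] 465 [510.2  34.9  93. ]
```

View pics/w1.png

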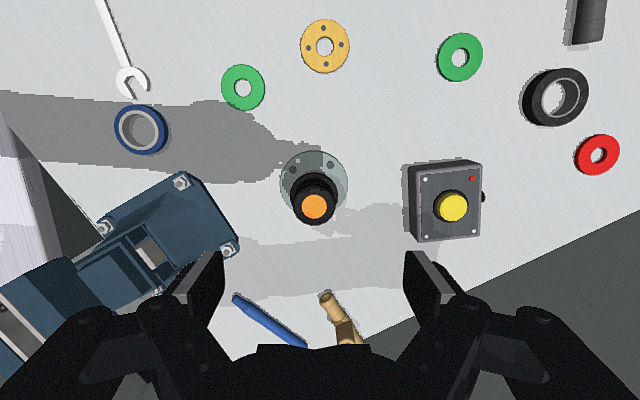

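```bash
python3 -m inch '75 -18 1 45 0 0 0;75 0 0 45 0 0 0;75 0 0 0 0 0 0'; python3 - <<'E'
from h import *
st()
c=cam("wrist"); save(c,"w2.png")
for col,z in(("orange",.093),("yellow",.049)):
    for b in blobs(c,col,100): print(col,np.round(b[0],1),np.round(b[1],1),b[2],np.round(onz(c,*b[0],z)*1000,1))
E
```

```text
t: 3.18
ee_pos: [0.5098, 0.0428, 0.164]
ee_rot: [0.702, 0.712, 0.005, -0.0]
contact_force: [0.0, -0.4, 0.3]
gripper_width: 0.879
t 3.17 pos [509.8  42.8 164. ] x [-0.013  1.     0.007] y [1.    0.013 0.006] z [ 0.006  0.007 -1.   ] F [ 0.  -0.4  0.3] w 75.1 q [-0.35  0.54  0.33  1.94 -0.27  0.7   0.17]
orange [313.  236.1] [32.5 34.9] 936 [510.1  34.9  93. ]
yellow [500.8 235. ] [31.2 38. ] 976 [664.9  18.6  49. ]
```

View pics/w2.png

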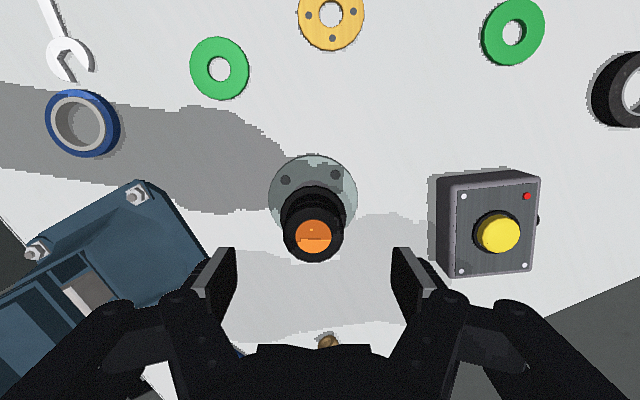

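```bash
cat >> h.py <<'E'
R0=np.array([[0,1,0],[1,0,0],[0,0,-1.]])
def to(x,y,z):
    s=env.sense(); M=R.from_quat(s["ee_rot"]).as_matrix()
    d=M.T@(np.array([x,y,z])-s["ee_pos"]*1000); r=R.from_matrix(M.T@R0).as_rotvec()
    print("-> shift",np.round(d,1),"turn",np.round(r,3))
E
python3 -c "
from h import *
to(510,35,90)"
```

```text
-> shift [-8.  -2.4 75.8] turn [ 0.011 -0.007  0.013]
```

```bash
python3 -m inch '65 -8 0 10 0.011 -0.007 0.013;65 0 0 30 0 0 0;65 0 0 20 0 0 0;65 0 0 0 0 0 0'; python3 -c "
from h import *
st();to(510,35,90)"
```

```text
t: 3.72
ee_pos: [0.5168, 0.0358, 0.1101]
ee_rot: [0.706, 0.708, 0.005, 0.004]
contact_force: [-0.2, 0.2, 0.3]
gripper_width: 0.762
t 3.73 pos [516.8  35.8 110.1] x [-0.003  1.     0.001] y [1.    0.003 0.012] z [ 0.012  0.001 -1.   ] F [-0.2  0.2  0.3] w 65.1 q [-0.3   0.63  0.29  1.97 -0.32  0.57  0.21]
-> shift [-0.8 -7.1 20. ] turn [ 0.012 -0.001  0.003]
```

```bash
python3 -m inch '65 -1 -7 0 0.012 0 0;65 0 0 0 0 0 0'; python3 -c "
from h import *
st();to(510,35,90)"
```

```text
t: 3.98
ee_pos: [0.5108, 0.0348, 0.1122]
ee_rot: [0.706, 0.708, 0.002, 0.001]
contact_force: [-0.2, 0.9, 0.0]
gripper_width: 0.762
t 3.98 pos [510.8  34.8 112.2] x [-0.004  1.     0.001] y [1.    0.004 0.004] z [ 0.004  0.001 -1.   ] F [-0.2  0.9  0. ] w 65.1 q [-0.31  0.62  0.29  1.98 -0.32  0.58  0.21]
-> shift [ 0.2 -0.9 22.2] turn [ 0.004 -0.001  0.004]
```

```bash
python3 -m inch '65 0 -0.8 12 0.004 0 0.004;65 0 0 10 0 0 0;65 0 0 0 0 0 0'; python3 -c "
from h import *
st();to(510,35,90)"
```

```text
t: 4.35
ee_pos: [0.5106, 0.035, 0.0897]
ee_rot: [0.707, 0.707, 0.001, -0.0]
contact_force: [-0.4, -0.6, 0.7]
gripper_width: 0.764
t 4.35 pos [510.6  35.   89.7] x [0.    1.    0.001] y [ 1.    -0.     0.001] z [ 0.001  0.001 -1.   ] F [-0.4 -0.6  0.7] w 65.2 q [-0.29  0.66  0.27  2.   -0.34  0.53  0.22]
-> shift [ 0.  -0.6 -0.3] turn [ 0.001 -0.001 -0.   ]
```

Well aligned; gripping the cap.

```bash
python3 -m inch '40 0 0 0 0 0 0;38 0 0 0 0 0 0;38 0 0 0 0 0 0;38 0 0 0 0 0 0;38 0 0 0 0 0 0' 60; python3 -c "
from h import *
st();c=cam('wrist');save(c,'w3.png')"
```

```text
t: 4.97
ee_pos: [0.5108, 0.0349, 0.0898]
ee_rot: [0.707, 0.707, 0.001, 0.0]
contact_force: [0.8, 0.1, -0.8]
gripper_width: 0.47
t 4.97 pos [510.8  34.9  89.8] x [0.001 1.    0.001] y [ 1.    -0.001  0.002] z [ 0.002  0.001 -1.   ] F [ 0.8  0.1 -0.8] w 40.1 q [-0.29  0.66  0.27  2.   -0.34  0.53  0.22]
```

View pics/w3.png

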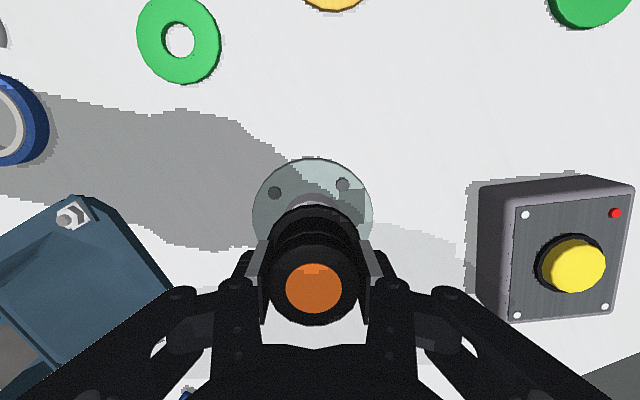

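```bash
python3 -m inch '35 0 0 -12 0 0 0;35 0 0 -14 0 0 0;35 0 0 -16 0 0 0;35 0 0 -30 0 0 0;35 0 0 -30 0 0 0;35 0 0 0 0 0 0'; python3 - <<'E'
from h import *
st();c=cam('wrist');save(c,'w4.png')
d=cam("side"); save(d,'s4.png',(280,140,480,240),4)
t=cam("top"); save(t,'t4.png',(340,160,500,280),4)
E
```

```text
t: 5.78
ee_pos: [0.5109, 0.0346, 0.1993]
ee_rot: [0.707, 0.707, 0.002, 0.001]
contact_force: [0.2, -0.5, -1.3]
gripper_width: 0.474
t 5.78 pos [510.9  34.6 199.3] x [0.001 1.    0.002] y [ 1.    -0.001  0.005] z [ 0.005  0.002 -1.   ] F [ 0.2 -0.5 -1.3] w 40.4 q [-0.36  0.49  0.37  1.9  -0.25  0.79  0.14]
```

View pics/w4.png

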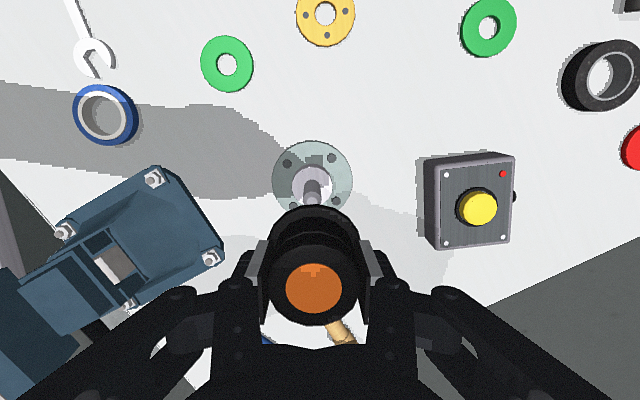

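View pics/s4.png

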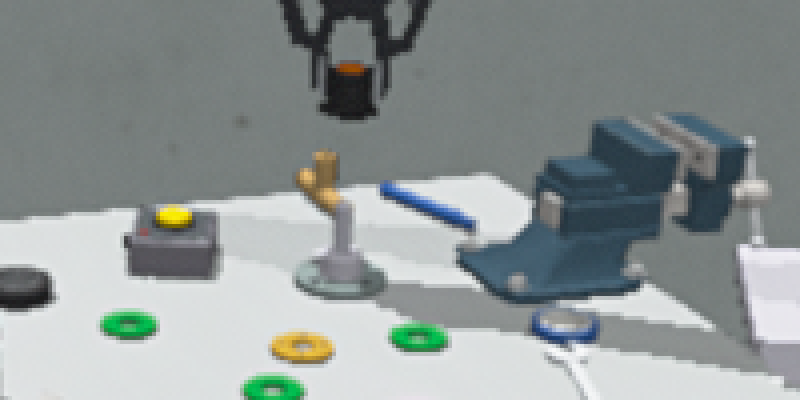

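View pics/t4.png

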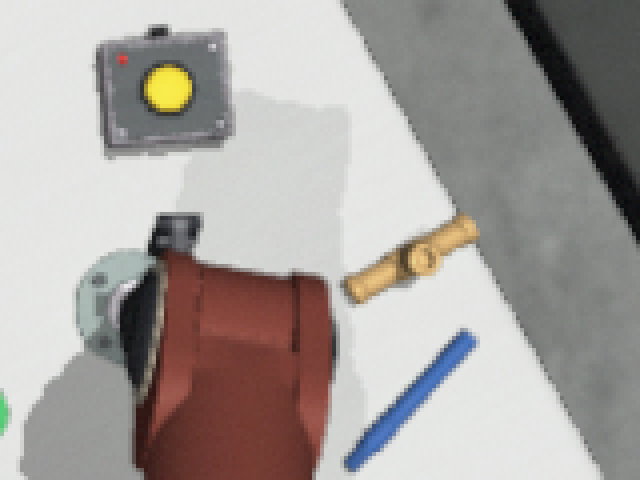

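```bash
python3 -m inch '35 -40 30 0 0 0 0;35 -40 30 0 0 0 0;35 0 0 40 0 0 0;35 0 0 40 0 0 0;35 0 0 0 0 0 0'; python3 -c "
from h import *
st();to(572,-48,45)"
```

```text
t: 6.55
ee_pos: [0.5664, -0.046, 0.1073]
ee_rot: [0.707, 0.708, -0.004, -0.006]
contact_force: [-0.1, -0.2, -0.8]
gripper_width: 0.474
t 6.55 pos [566.4 -46.  107.3] x [-0.002  1.     0.003] y [ 1.     0.002 -0.014] z [-0.014  0.003 -1.   ] F [-0.1 -0.2 -0.8] w 40.5 q [-0.15  0.7   0.31  1.82 -0.31  0.69  0.34]
-> shift [-2.2  6.5 62.2] turn [-0.014 -0.003  0.002]
```

```bash
python3 -m inch '35 -2 5 20 -0.014 -0.003 0.002;35 0 0 22 0 0 0;35 0 0 18 0 0 0;35 0 0 0 0 0 0'; python3 -c "
from h import *
st();to(572,-48,39)"
```

```text
t: 7.05
ee_pos: [0.5732, -0.0474, 0.0482]
ee_rot: [0.707, 0.707, 0.001, 0.001]
contact_force: [0.8, 0.5, 0.2]
gripper_width: 0.478
t 7.05 pos [573.2 -47.4  48.2] x [-0.001  1.    -0.   ] y [1.    0.001 0.003] z [ 0.003 -0.    -1.   ] F [0.8 0.5 0.2] w 40.8 q [-0.12  0.79  0.26  1.84 -0.35  0.55  0.37]
-> shift [-0.6 -1.2  9.2] turn [0.003 0.    0.001]
```

```bash
python3 -m inch '35 0 0 8 0.003 0 0.001;35 0 0 2 0 0 0;35 0 0 0 0 0 0'; python3 -c "
from h import *
st()"
```

```text
t: 7.42
ee_pos: [0.5747, -0.0474, 0.0396]
ee_rot: [0.707, 0.707, 0.001, 0.001]
contact_force: [-1.2, -1.0, -0.5]
gripper_width: 0.471
t 7.42 pos [574.7 -47.4  39.6] x [ 0.  1. -0.] y [ 1.    -0.     0.004] z [ 0.004 -0.    -1.   ] F [-1.2 -1.  -0.5] w 40.2 q [-0.11  0.8   0.25  1.84 -0.36  0.54  0.37]
```

```bash
python3 -m inch '35 0 0 2 0.004 0 0;35 0 0 2 0 0 0;35 0 0 1 0 0 0'; python3 -c "
from h import *
st()"
```

```text
t: 7.8
ee_pos: [0.5752, -0.0475, 0.0369]
ee_rot: [0.707, 0.707, 0.0, 0.0]
contact_force: [-1.7, 1.0, 7.4]
gripper_width: 0.472
t 7.80 pos [575.2 -47.5  36.9] x [0. 1. 0.] y [ 1.    -0.     0.001] z [ 0.001  0.    -1.   ] F [-1.7  1.   7.4] w 40.3 q [-0.11  0.81  0.25  1.84 -0.36  0.54  0.38]
```

```bash
python3 -m inch '62 0 0 0 0 0 0;62 0 0 0 0 0 0;62 0 0 -4 0 0 0;62 0 0 -30 0 0 0;62 0 0 -50 0 0 0;62 0 0 -60 0 0 0;62 0 0 0 0 0 0'; python3 - <<'E'
from h import *
st();c=cam('wrist');save(c,'w5.png')
for b in blobs(c,"orange",100): print(np.round(b[0],1),b[1],np.round(onz(c,*b[0],.040)*1000,1))
t=cam("top");print([np.round(onz(t,*b[0],.0065)*1000) for b in blobs(t,"green")+blobs(t,"brass",60)])
E
```

```text
t: 8.68
ee_pos: [0.5758, -0.0479, 0.1853]
ee_rot: [0.707, 0.707, 0.0, 0.001]
contact_force: [0.6, 0.6, 0.6]
gripper_width: 0.725
t 8.68 pos [575.8 -47.9 185.3] x [ 0.  1. -0.] y [ 1.    -0.     0.001] z [ 0.001 -0.    -1.   ] F [0.6 0.6 0.6] w 61.9 q [-0.18  0.6   0.36  1.74 -0.27  0.85  0.3 ]
[312.8 193. ] (24.687198638916016, 25.507389068603516) [575.5 -47.4  40. ]
[array([670., 178.,   6.]), array([531., 275.,   6.]), array([429., 147.,   6.]), array([417., 298.,   6.]), array([521., 189.,   6.])]
```

View pics/w5.png

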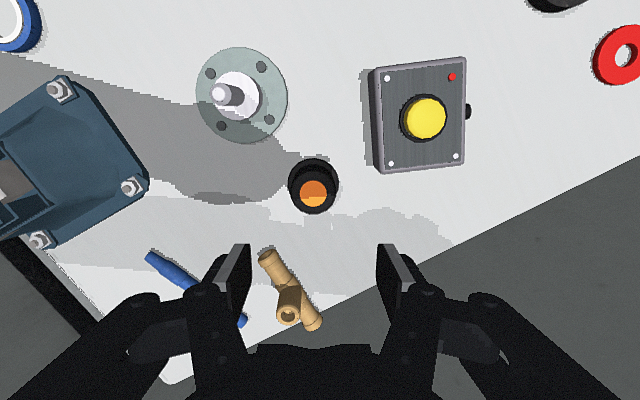

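```bash
python3 - <<'E'
from h import *
c=cam('wrist')
print(onz(c,241.5,95.5,.010),onz(c,219,94,.079))
save(c,"w5c.png",(180,30,310,160),5)
E
python3 -m inch '62 55 -20 0 0 0 0;62 55 -20 0 0 0 0;62 30 -20 0 0 0 0;62 0 0 0 0 0 0'
python3 - <<'E'
from h import *
st();c=cam('wrist');save(c,'w6.png');save(c,'w6c.png',(240,120,390,270),4)
np.savez("w6.npz",p=c["p"],M=c["M"],f=[c["fx"],c["fy"],c["cx"],c["cy"]])
E
```

```text
[0.50690384 0.03699751 0.01      ] [0.50768975 0.03553597 0.079     ]
t: 9.32
ee_pos: [0.5063, 0.0963, 0.1725]
ee_rot: [0.708, 0.706, -0.01, -0.009]
contact_force: [0.7, -0.2, -1.1]
gripper_width: 0.723
t 9.32 pos [506.3  96.3 172.5] x [ 0.002  1.    -0.002] y [ 1.    -0.002 -0.027] z [-0.027 -0.002 -1.   ] F [ 0.7 -0.2 -1.1] w 61.8 q [-0.47  0.55  0.37  1.9  -0.28  0.77  0.05]
```

View pics/w6.png

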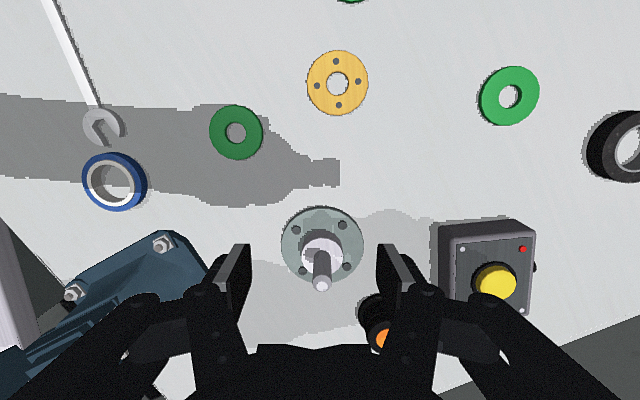

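View pics/w5c.png

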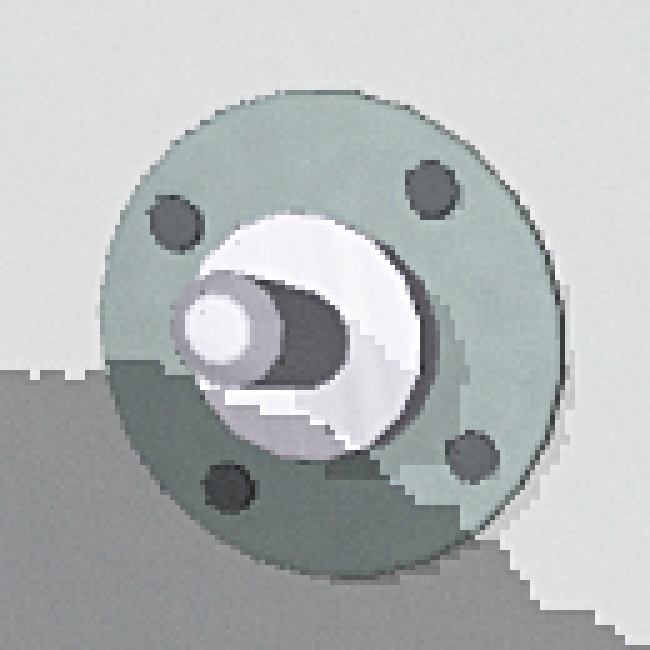

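```bash
python3 - <<'E'
from h import *
z=np.load("w6.npz"); c=dict(p=z["p"],M=z["M"],fx=z["f"][0],fy=z["f"][1],cx=z["f"][2],cy=z["f"][3])
img=cv2.imread("pics/w6.png")
cv2.imwrite("pics/w6d.png",cv2.resize(img[195:305,265:385],None,fx=6,fy=6,interpolation=0))
print(onz(c,321,284,.079),[onz(c,*p,.010) for p in((296,230),(342,224),(302,270),(347,266))],onz(c,321.75,247.5,.010))
c=cam("wrist");print("now tip",onz(c,321,284,.079))
E
```

```text
[0.50968993 0.03726515 0.079     ] [array([0.48484864, 0.05378883, 0.01      ]), array([0.52983297, 0.06046831, 0.01      ]), array([0.49017892, 0.00967971, 0.01      ]), array([0.53601377, 0.0148256 , 0.01      ])] [0.51026546 0.03517202 0.01      ]
now tip [0.51065039 0.03529254 0.079     ]
```

View pics/w6d.png

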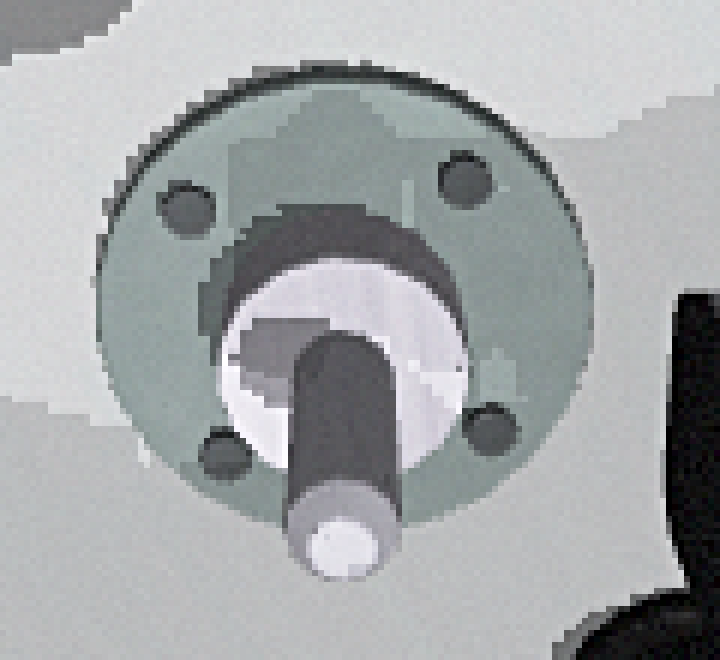

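```bash
python3 -m inch '84 55 -5 -10 -0.02 0 0;84 58 -6 -10 0 0 0;84 58 -6 0 0 0 0;84 58 -6 0 0 0 0;84 50 -5 0 0 0 0;84 0 0 0 0 0 0;84 0 0 0 0 0 0'; python3 - <<'E'
from h import *
st();c=cam('wrist');save(c,'w7.png')
E
```

```text
t: 10.3
ee_pos: [0.4958, 0.3652, 0.1868]
ee_rot: [0.72, 0.694, -0.005, 0.006]
contact_force: [-0.1, -0.8, 0.5]
gripper_width: 0.983
t 10.30 pos [495.8 365.2 186.8] x [ 0.036  0.999 -0.016] y [ 0.999 -0.036  0.002] z [ 0.001 -0.016 -1.   ] F [-0.1 -0.8  0.5] w 84.0 q [-0.92  0.66  0.41  1.61 -0.29  0.93 -0.45]
```

View pics/w7.png

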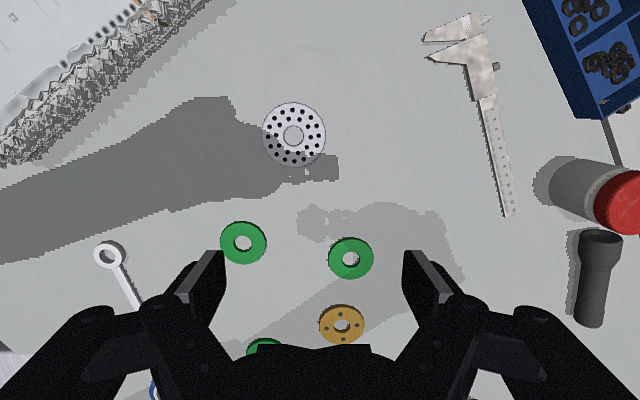

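```bash
python3 - <<'E'
from h import *
c=cam('wrist'); print(onz(c,294,134.5,.0065)*1000, [ (np.round(b[0],1),np.round(onz(c,*b[0],.0065)*1000,1)) for b in blobs(c,"green",300)])
p=onz(c,294,134.5,.0065)*1000; to(p[0],p[1],130)
E
```

```text
[479.00602458 412.26673698   6.5       ] [(array([242.8, 243.3]), array([418.4, 300.7,   6.5])), (array([351. , 259.2]), array([533.3, 277.7,   6.5]))]
-> shift [ 46.9 -18.   56.3] turn [ 0.001  0.015 -0.036]
```

```bash
python3 -m inch '85 47 -18 0 0 0.015 -0.036;85 0 0 40 0 0 0;85 0 0 40 0 0 0;85 0 0 0 0 0 0'; python3 - <<'E'
from h import *
st();c=cam('wrist');save(c,'w8.png');to(479,412,60)
E
```

```text
t: 10.9
ee_pos: [0.4844, 0.4073, 0.1066]
ee_rot: [0.711, 0.703, 0.002, 0.002]
contact_force: [0.2, -1.0, 0.4]
gripper_width: 0.991
t 10.90 pos [484.4 407.3 106.6] x [ 0.012  1.    -0.   ] y [ 1.    -0.012  0.005] z [ 0.005 -0.    -1.   ] F [ 0.2 -1.   0.4] w 84.6 q [-0.94  0.78  0.35  1.64 -0.34  0.78 -0.45]
-> shift [ 4.3 -7.8 48.7] turn [ 0.01  -0.002 -0.013]
```

View pics/w8.png

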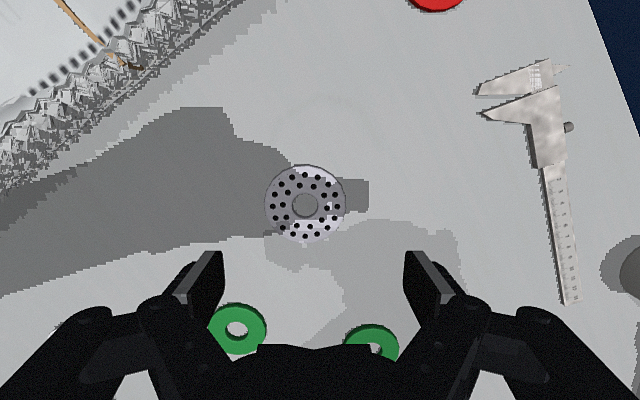

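```bash
python3 - <<'E'
from h import *
c=cam('wrist'); p=onz(c,305,204,.0068)*1000;print(p);to(p[0],p[1],60)
E
```

```text
[481.12996168 411.86065601   6.8       ]
-> shift [ 3.3 -6.8 50.2] turn [ 0.012 -0.004 -0.013]
```

```bash
python3 -m inch '80 4 -4 10 0.012 -0.003 -0.013;80 0 0 20 0 0 0;80 0 0 12 0 0 0;80 0 0 0 0 0 0'; python3 - <<'E'
from h import *
st();c=cam('wrist');save(c,'w9.png');to(480.5,412,40)
E
```

```text
t: 11.5
ee_pos: [0.4856, 0.4132, 0.0694]
ee_rot: [0.707, 0.707, 0.003, -0.0]
contact_force: [-0.6, 0.4, -0.1]
gripper_width: 0.938
t 11.50 pos [485.6 413.2  69.4] x [0.    1.    0.005] y [ 1.    -0.     0.005] z [ 0.005  0.005 -1.   ] F [-0.6  0.4 -0.1] w 80.1 q [-0.93  0.83  0.32  1.65 -0.37  0.72 -0.42]
-> shift [-1.5 -5.6 29.9] turn [ 0.005 -0.006 -0.   ]
```

View pics/w9.png

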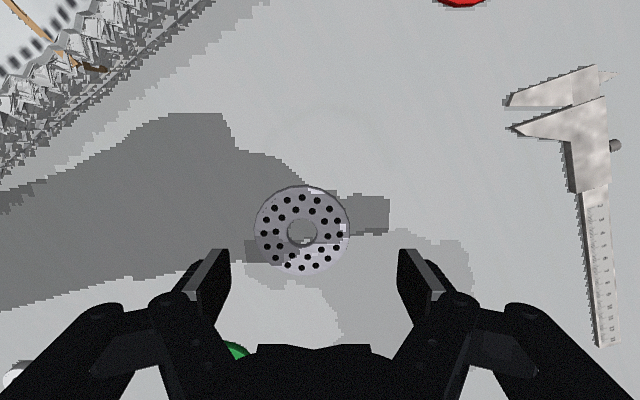

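```bash
python3 -m inch '76 -1 -5 5 0.005 -0.005 0;76 0 0 12 0 0 0;76 0 0 5 0 0 0;76 0 0 0 0 0 0'; python3 - <<'E'
from h import *
st();c=cam('wrist');save(c,'w10.png');to(480.5,412,30)
E
```

```text
t: 12.05
ee_pos: [0.4808, 0.4126, 0.0468]
ee_rot: [0.707, 0.707, 0.001, 0.0]
contact_force: [0.6, -0.5, 0.8]
gripper_width: 0.891
t 12.05 pos [480.8 412.6  46.8] x [0.    1.    0.001] y [ 1.    -0.     0.001] z [ 0.001  0.001 -1.   ] F [ 0.6 -0.5  0.8] w 76.1 q [-0.92  0.86  0.31  1.66 -0.38  0.68 -0.42]
-> shift [-0.7 -0.4 17. ] turn [ 0.001 -0.001 -0.   ]
```

View pics/w10.png

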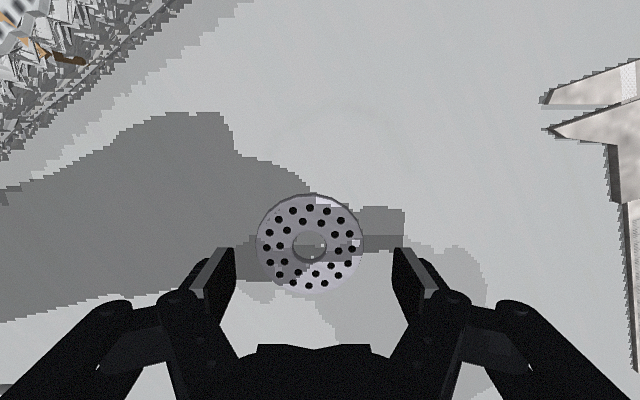

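```bash
python3 -m inch '69 0 -0.7 4 0.001 0 0;69 0 0 6 0 0 0;69 0 0 4 0 0 0;69 0 0 0 0 0 0'; python3 - <<'E'
from h import *
st();c=cam('wrist');save(c,'w11.png',(200,180,430,330),3);to(480.5,412,30)
E
```

```text
t: 12.6
ee_pos: [0.4806, 0.4128, 0.0325]
ee_rot: [0.707, 0.707, 0.001, -0.0]
contact_force: [-0.1, -0.3, 0.3]
gripper_width: 0.808
t 12.60 pos [480.6 412.8  32.5] x [0.    1.    0.002] y [ 1.    -0.     0.001] z [ 0.001  0.002 -1.   ] F [-0.1 -0.3  0.3] w 69.0 q [-0.92  0.88  0.3   1.67 -0.39  0.65 -0.41]
-> shift [-0.8 -0.2  2.7] turn [ 0.001 -0.002 -0.   ]
```

View pics/w11.png

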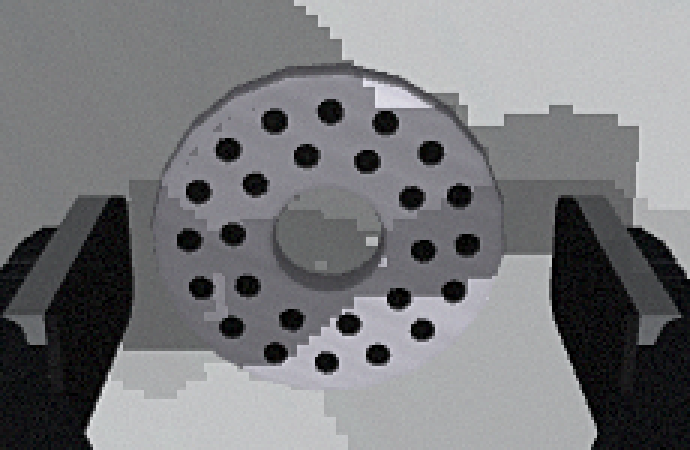

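```bash
python3 -m inch '69 -1 0 3 0 0 0;69 0 0 3 0 0 0;69 0 0 2.5 0 0 0'; python3 -c "
from h import *
st()"
```

```text
t: 13.02
ee_pos: [0.4811, 0.412, 0.0241]
ee_rot: [0.707, 0.707, 0.002, -0.0]
contact_force: [-0.3, -0.2, -0.6]
gripper_width: 0.809
t 13.03 pos [481.1 412.   24.1] x [0.    1.    0.002] y [ 1.    -0.     0.002] z [ 0.002  0.002 -1.   ] F [-0.3 -0.2 -0.6] w 69.1 q [-0.91  0.89  0.29  1.67 -0.39  0.63 -0.41]
```

```bash
python3 -m inch '69 0 0 2 0 0 0;69 0 0 2 0 0 0;69 0 0 1 0 0 0'; python3 -c "
from h import *
st()"
```

```text
t: 13.4
ee_pos: [0.481, 0.412, 0.0186]
ee_rot: [0.707, 0.707, 0.001, -0.0]
contact_force: [-0.3, -0.2, 0.1]
gripper_width: 0.809
t 13.40 pos [481.  412.   18.6] x [0.    1.    0.002] y [ 1.    -0.     0.002] z [ 0.002  0.002 -1.   ] F [-0.3 -0.2  0.1] w 69.1 q [-0.91  0.9   0.29  1.67 -0.39  0.63 -0.4 ]
```

```bash
python3 -m inch '69 0 0 1 0 0 0;69 0 0 1 0 0 0;69 0 0 1 0 0 0'; python3 -c "
from h import *
st()"
```

```text
t: 13.78
ee_pos: [0.481, 0.412, 0.0178]
ee_rot: [0.707, 0.707, 0.001, -0.001]
contact_force: [-1.6, -1.5, 6.1]
gripper_width: 0.805
t 13.78 pos [481.  412.   17.8] x [0.    1.    0.003] y [ 1.    -0.     0.001] z [ 0.001  0.003 -1.   ] F [-1.6 -1.5  6.1] w 68.8 q [-0.91  0.9   0.29  1.67 -0.39  0.62 -0.4 ]
```

```bash
python3 -m inch '69 0 0 -3 0 0 0;55 0 0 0 0 0 0;55 0 0 0 0 0 0;55 0 0 0 0 0 0' 60; python3 - <<'E'
from h import *
st();c=cam('wrist');save(c,'w12.png',(200,180,430,330),3)
E
```

```text
t: 14.28
ee_pos: [0.4814, 0.4123, 0.0223]
ee_rot: [0.707, 0.707, 0.002, -0.001]
contact_force: [0.1, -0.3, 0.9]
gripper_width: 0.683
t 14.28 pos [481.4 412.3  22.3] x [0.    1.    0.004] y [ 1.    -0.     0.002] z [ 0.002  0.004 -1.   ] F [ 0.1 -0.3  0.9] w 58.3 q [-0.91  0.89  0.29  1.67 -0.39  0.63 -0.4 ]
```

View pics/w12.png

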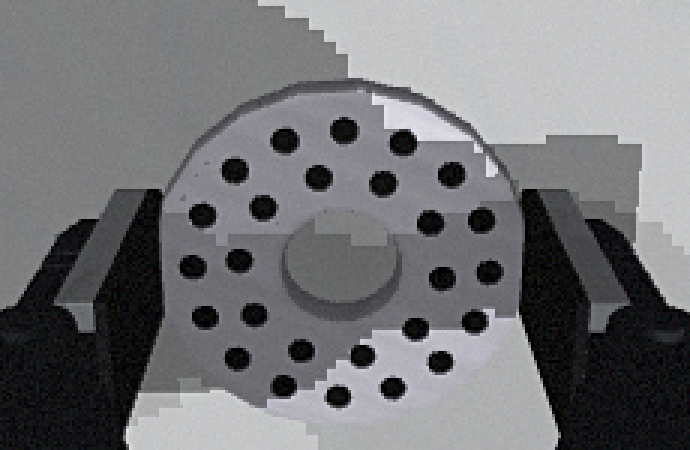

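```bash
python3 -m inch '50 0 0 -5 0.001 -0.004 0;50 0 0 -15 0 0 0;50 0 0 -40 0 0 0;50 0 0 -40 0 0 0;50 0 0 0 0 0 0' 70; python3 - <<'E'
from h import *
st();c=cam('wrist');save(c,'w13.png')
E
```

```text
t: 14.95
ee_pos: [0.4815, 0.4122, 0.1266]
ee_rot: [0.707, 0.707, -0.0, 0.001]
contact_force: [-0.8, 0.3, -0.9]
gripper_width: 0.677
t 14.95 pos [481.5 412.2 126.6] x [ 0.     1.    -0.001] y [ 1.    -0.     0.001] z [ 0.001 -0.001 -1.   ] F [-0.8  0.3 -0.9] w 57.8 q [-0.95  0.75  0.36  1.62 -0.33  0.83 -0.45]
```

View pics/w13.png

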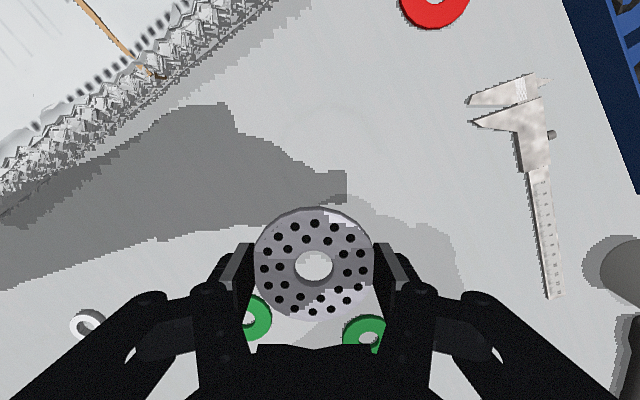

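```bash
cat >> h.py <<'E'
def inhand(u,v,dz,c=None):
    """ray in tool frame onto tool-plane z=dz (mm)"""
    c=c or env.capture("wrist"); T=np.array(c["tool_from_camera"])
    d=T[:3,:3]@np.array([(u-c["cx"])/c["fx"],(v-c["cy"])/c["fy"],1]); p=T[:3,3]
    return (p+d*(dz/1000-p[2])/d[2])*1000
E
python3 - <<'E'
from h import *
c=cam("wrist");save(c,"w13c.png",(240,195,390,330),5)
print(inhand(314,265.5,15.3,c))
E
```

```text
[ 0.55531901  0.36558112 15.3       ]
```

View pics/w13c.png

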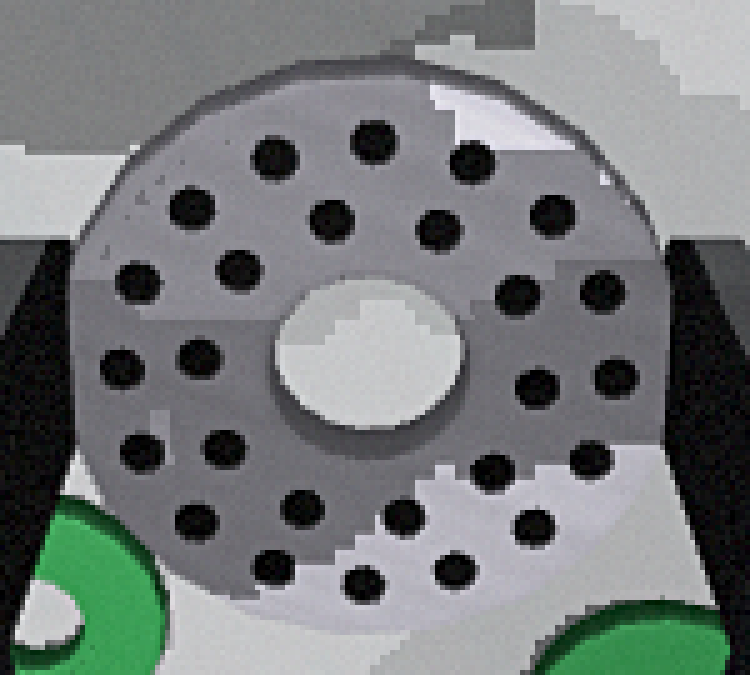

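```bash
python3 -m inch '50 -30 2 -10 0 0 0;50 -50 4 -10 0 0 0;50 -55 4 0 0 0 0;50 -55 4 0 0 0 0;50 -55 4 0 0 0 0;50 -50 4 0 0 0 0;50 -40 4 0 0 0 0;50 0 0 0 0 0 0'; python3 - <<'E'
from h import *
st();to(510,35.5,135)
E
```

```text
t: 16.05
ee_pos: [0.4986, 0.0654, 0.1345]
ee_rot: [0.706, 0.708, -0.015, -0.004]
contact_force: [0.3, 0.5, -0.4]
gripper_width: 0.679
t 16.05 pos [498.6  65.4 134.5] x [-0.003  1.    -0.015] y [ 1.     0.003 -0.027] z [-0.027 -0.015 -1.   ] F [ 0.3  0.5 -0.4] w 57.9 q [-0.4   0.59  0.33  1.97 -0.28  0.66  0.11]
-> shift [-30.   11.3  -0.3] turn [-0.027  0.015  0.003]
```

```bash
python3 -m inch '50 -20 6 0 -0.025 0.012 0;50 -10 5 0 0 0 0;50 0 0 0 0 0 0'; python3 - <<'E'
from h import *
st();to(510,35.5,135)
E
```

```text
t: 16.42
ee_pos: [0.508, 0.0381, 0.1319]
ee_rot: [0.705, 0.71, -0.003, -0.003]
contact_force: [0.3, 0.4, -0.4]
gripper_width: 0.678
t 16.43 pos [508.   38.1 131.9] x [-0.007  1.    -0.   ] y [ 1.     0.007 -0.009] z [-0.009 -0.    -1.   ] F [ 0.3  0.4 -0.4] w 57.9 q [-0.32  0.59  0.31  1.97 -0.29  0.64  0.18]
-> shift [-2.6  1.9 -3.2] turn [-0.009  0.     0.007]
```

```bash
python3 -m inch '50 -2.5 2 0 -0.009 0 0.007;50 0 0 0 0 0 0'; python3 - <<'E'
from h import *
st();c=cam('wrist');save(c,'w14.png');to(510,35.5,115); print(proj(c,[.5103,.0351,.079]),proj(c,[.5103,.0351,.030]))
E
```

```text
t: 16.68
ee_pos: [0.5098, 0.0383, 0.1313]
ee_rot: [0.706, 0.708, -0.0, -0.001]
contact_force: [0.6, 0.1, -0.8]
gripper_width: 0.681
t 16.68 pos [509.8  38.3 131.3] x [-0.003  1.     0.001] y [ 1.     0.003 -0.001] z [-0.001  0.001 -1.   ] F [ 0.6  0.1 -0.8] w 58.2 q [-0.32  0.59  0.3   1.97 -0.29  0.63  0.18]
-> shift [-3.1  0.3 16.2] turn [-0.001 -0.001  0.004]
[314.21611728 240.63788664] [314.09379422 213.53701896]
```

View pics/w14.png

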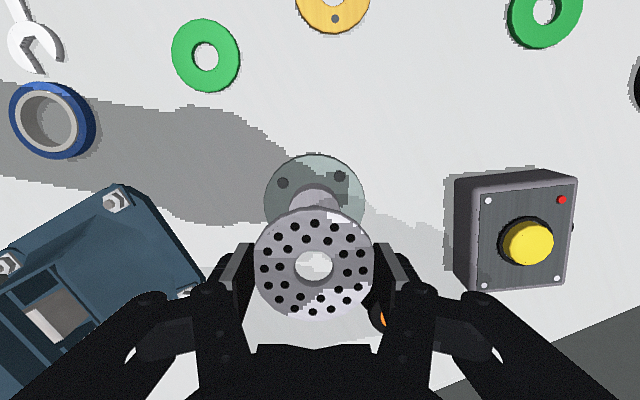

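```bash
python3 -m inch '50 -4 0 6 0 -0.001 0.004;50 0 0 6 0 0 0;50 0 0 0 0 0 0'; python3 - <<'E'
from h import *
st();to(510,35.5,105)
E
```

```text
t: 17.1
ee_pos: [0.5093, 0.0353, 0.1182]
ee_rot: [0.707, 0.708, -0.0, -0.001]
contact_force: [0.9, 0.4, -0.8]
gripper_width: 0.679
t 17.10 pos [509.3  35.3 118.2] x [-0.001  1.     0.   ] y [ 1.     0.001 -0.002] z [-0.002  0.    -1.   ] F [ 0.9  0.4 -0.8] w 58.0 q [-0.31  0.61  0.29  1.98 -0.3   0.6   0.19]
-> shift [ 0.2  0.7 13.2] turn [-0.002 -0.     0.001]
```

```bash
python3 -m inch '50 0 0.7 6 -0.002 0 0.001;50 0 0 5 0 0 0;50 0 0 0 0 0 0'; python3 - <<'E'
from h import *
st();to(510,35.5,95)
c=cam('wrist');save(c,'w15.png',(240,150,400,330),4)
E
```

```text
t: 17.48
ee_pos: [0.5101, 0.0352, 0.1063]
ee_rot: [0.707, 0.707, 0.0, -0.0]
contact_force: [0.5, 1.0, -0.5]
gripper_width: 0.683
t 17.48 pos [510.1  35.2 106.3] x [0. 1. 0.] y [ 1. -0.  0.] z [ 0.  0. -1.] F [ 0.5  1.  -0.5] w 58.4 q [-0.3   0.63  0.28  1.99 -0.31  0.57  0.2 ]
-> shift [ 0.3 -0.1 11.3] turn [ 0. -0. -0.]
```

View pics/w15.png

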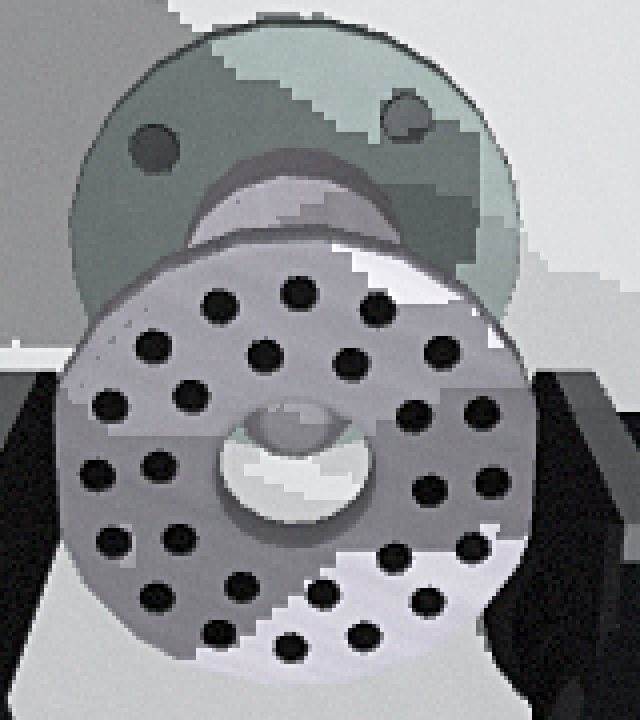

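```bash
python3 -m inch '50 0.3 0 5 0 0 0;50 0 0 4 0 0 0;50 0 0 2 0 0 0;50 0 0 0 0 0 0'; python3 - <<'E'
from h import *
st();to(510,35.5,53)
c=cam('wrist');save(c,'w16.png',(240,150,400,330),4)
E
```

```text
t: 18.02
ee_pos: [0.5104, 0.0355, 0.0949]
ee_rot: [0.707, 0.707, 0.001, 0.0]
contact_force: [-0.2, -0.7, -1.1]
gripper_width: 0.682
t 18.02 pos [510.4  35.5  94.9] x [0.    1.    0.001] y [ 1.    -0.     0.001] z [ 0.001  0.001 -1.   ] F [-0.2 -0.7 -1.1] w 58.2 q [-0.29  0.65  0.27  1.99 -0.32  0.54  0.21]
-> shift [-0.1 -0.5 41.9] turn [ 0.001 -0.001 -0.   ]
```

View pics/w16.png

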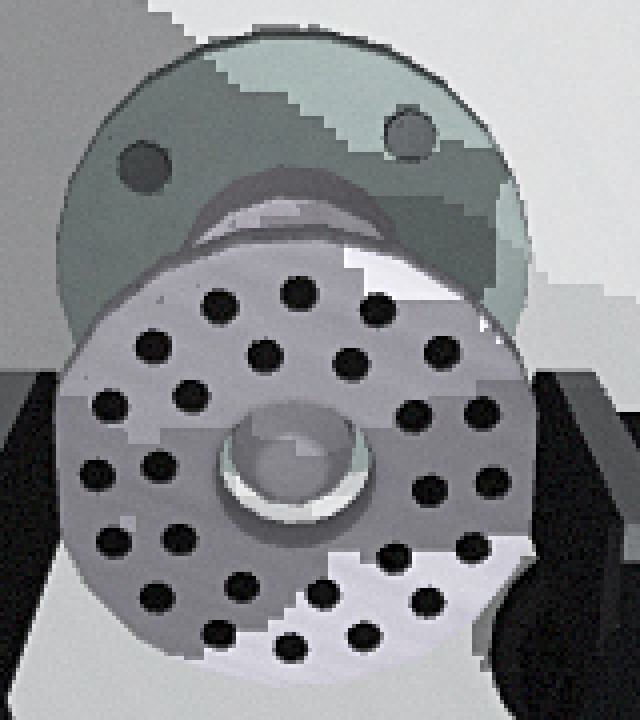

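```bash
python3 -m inch '50 0 -0.3 8 0.001 -0.001 0;50 0 0 8 0 0 0;50 0 0 8 0 0 0;50 0 0 6 0 0 0;50 0 0 0 0 0 0'; python3 - <<'E'
from h import *
st();to(510,35.5,53)
E
```

```text
t: 18.7
ee_pos: [0.51, 0.0356, 0.0625]
ee_rot: [0.707, 0.707, -0.0, 0.0]
contact_force: [0.6, 0.2, -1.5]
gripper_width: 0.679
t 18.70 pos [510.   35.6  62.5] x [ 0.     1.    -0.001] y [ 1.    -0.    -0.001] z [-0.001 -0.001 -1.   ] F [ 0.6  0.2 -1.5] w 58.0 q [-0.27  0.7   0.24  2.01 -0.35  0.47  0.22]
-> shift [-0.1 -0.   9.5] turn [-0.001  0.001 -0.   ]
```

```bash
python3 -m inch '50 0 0 5 0 0 0;50 0 0 3 0 0 0;50 0 0 2 0 0 0;50 0 0 1 0 0 0'; python3 - <<'E'
from h import *
st();
E
```

```text
t: 19.2
ee_pos: [0.5105, 0.0355, 0.0522]
ee_rot: [0.707, 0.707, 0.0, 0.0]
contact_force: [-2.9, -0.3, 13.6]
gripper_width: 0.682
t 19.20 pos [510.5  35.5  52.2] x [0. 1. 0.] y [ 1.    -0.     0.001] z [ 0.001  0.    -1.   ] F [-2.9 -0.3 13.6] w 58.3 q [-0.26  0.72  0.23  2.01 -0.35  0.44  0.23]
```

```bash
python3 -m inch '76 0 0 -0.5 0 0 0;76 0 0 0 0 0 0;76 0 0 -10 0 0 0;76 0 0 -40 0 0 0;76 0 0 -50 0 0 0;76 0 0 -40 0 0 0;76 0 0 0 0 0 0'; python3 - <<'E'
from h import *
st();c=cam('wrist');save(c,'w17.png')
for b in blobs(c,"green",300)+blobs(c,"brass",600): print(np.round(b[0],1),np.round(b[1],1),np.round(onz(c,*b[0],.0065)*1000,1))
E
```

```text
t: 20.08
ee_pos: [0.5111, 0.0354, 0.1992]
ee_rot: [0.707, 0.707, 0.001, 0.001]
contact_force: [1.0, -0.1, 0.5]
gripper_width: 0.886
t 20.07 pos [511.1  35.4 199.2] x [0.001 1.    0.   ] y [ 1.    -0.001  0.003] z [ 0.003  0.    -1.   ] F [ 1.  -0.1  0.5] w 75.7 q [-0.36  0.49  0.37  1.9  -0.24  0.79  0.14]
[489.1  27.2] [51.3 60.9] [670.9 178.3   6.5]
[226.6  63.9] [50.7 56.8] [431.  147.7   6.5]
[325.2  19.8] [48.6 61.6] [522.5 184.2   6.5]
```

View pics/w17.png

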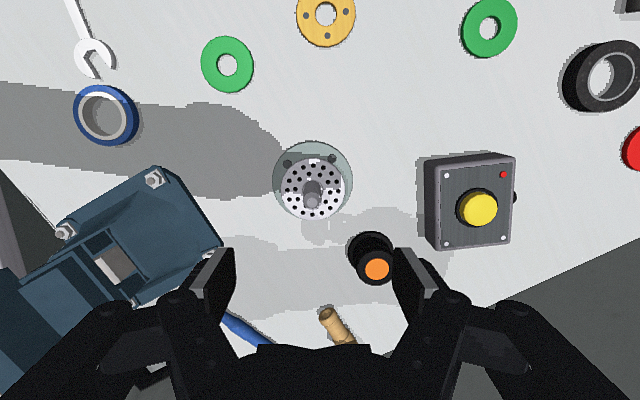

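```bash
python3 -m inch '70 37 -27 0 0 0 0;70 38 -27 20 0 0 0;70 37 -26 30 0 0 0;70 0 0 40 0 0 0;70 0 0 0 0 0 0;70 0 0 0 0 0 0'; python3 - <<'E'
from h import *
st();c=cam('wrist');save(c,'w18.png')
for b in blobs(c,"green",300): print(np.round(b[0],1),np.round(b[1],1),np.round(onz(c,*b[0],.0065)*1000,1))
to(431,147.7,60)
E
```

```text
t: 20.88
ee_pos: [0.425, 0.1498, 0.1025]
ee_rot: [0.708, 0.707, -0.004, -0.002]
contact_force: [-0.2, 0.9, 0.4]
gripper_width: 0.823
t 20.88 pos [425.  149.8 102.5] x [ 0.002  1.    -0.003] y [ 1.    -0.002 -0.007] z [-0.008 -0.003 -1.   ] F [-0.2  0.9  0.4] w 70.3 q [-0.58  0.58  0.28  2.14 -0.34  0.47 -0.04]
[302.6   8.3] [21.  68.2] [418.  281.    6.5]
[488.2  26.3] [60.3 83.6] [532.6 270.9   6.5]
[634.3 180.7] [12.1 45.5] [651.3 172.9   6.5]
[321.4 212.8] [61.9 65.2] [430.2 148.7   6.5]
-> shift [-1.8  6.3 42.6] turn [-0.007  0.003 -0.002]
```

View pics/w18.png

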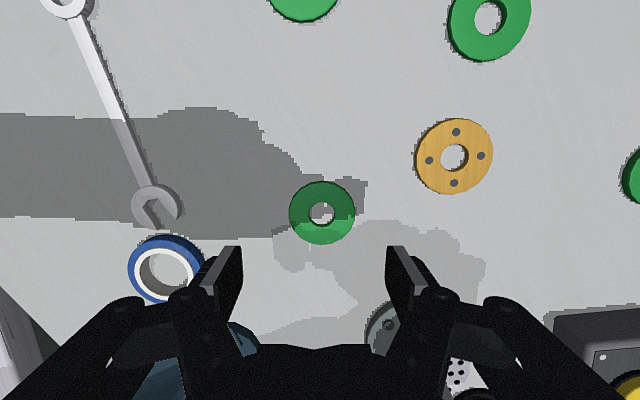

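```bash
python3 - <<'E'
from h import *
c=cam('wrist')
print(onz(c,206,265,.0)*1000,onz(c,206,265,.02)*1000,"vise",onz(c,257,350,0.01)*1000,onz(c,240,320,0.01)*1000, "ring",onz(c,321.4,212.8,.007)*1000)
E
```

```text
[338.13417518 101.79215439   0.        ] [346.14500777 112.90275905  20.        ] vise [376.85259002  27.67274589  10.        ] [364.67262724  57.49880297  10.        ] ring [430.28305872 148.67249376   7.        ]
```

```bash
python3 -m inch '66 -1.5 5 15 -0.007 0.003 -0.002;64 0 0 20 0 0 0;64 0 0 15 0 0 0;64 0 0 0 0 0 0'; python3 - <<'E'
from h import *
st();to(430.7,148.2,35)
E
```

```text
t: 21.48
ee_pos: [0.4359, 0.1471, 0.0568]
ee_rot: [0.709, 0.705, 0.006, 0.003]
contact_force: [-0.2, -0.1, 0.3]
gripper_width: 0.749
t 21.48 pos [435.9 147.1  56.8] x [0.005 1.    0.004] y [ 1.    -0.005  0.013] z [ 0.013  0.004 -1.   ] F [-0.2 -0.1  0.3] w 63.9 q [-0.51  0.67  0.2   2.16 -0.39  0.33  0.01]
-> shift [ 1.  -5.5 21.7] turn [ 0.013 -0.004 -0.005]
```

```bash
python3 -m inch '64 1 -5 0 0.012 -0.004 -0.005;64 0 0 8 0 0 0;64 0 0 8 0 0 0;64 0 0 0 0 0 0'; python3 - <<'E'
from h import *
st();to(430.7,148.2,23)
c=cam('wrist');save(c,'w19.png',(200,150,430,330),3)
E
```

```text
t: 21.98
ee_pos: [0.4324, 0.1484, 0.0421]
ee_rot: [0.707, 0.707, 0.002, 0.001]
contact_force: [-0.1, 0.0, -0.2]
gripper_width: 0.751
t 21.98 pos [432.4 148.4  42.1] x [0.    1.    0.001] y [ 1.    -0.     0.005] z [ 0.005  0.001 -1.   ] F [-0.1  0.  -0.2] w 64.1 q [-0.5   0.7   0.18  2.17 -0.4   0.3   0.02]
-> shift [-0.2 -1.8 19.1] turn [ 0.005 -0.001 -0.   ]
```

View pics/w19.png

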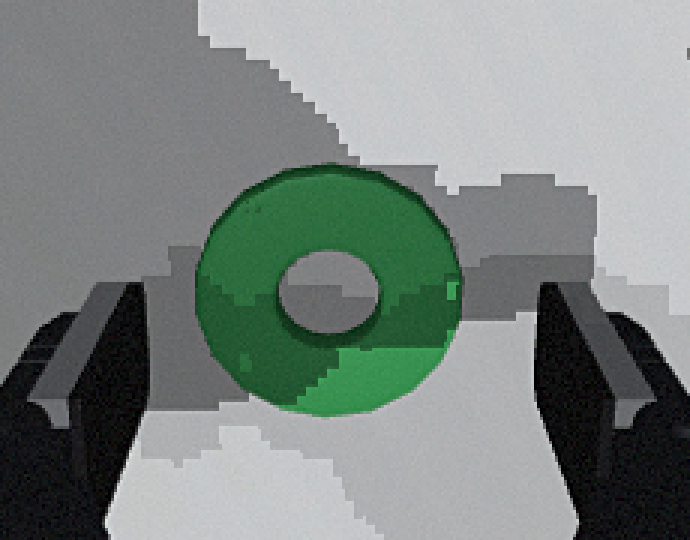

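```bash
python3 -m inch '62 0 -2 8 0.005 -0.001 0;62 0 0 6 0 0 0;62 0 0 4 0 0 0;62 0 0 0 0 0 0'; python3 - <<'E'
from h import *
st();to(430.7,148.2,23)
E
```

```text
t: 22.52
ee_pos: [0.4304, 0.1484, 0.0228]
ee_rot: [0.707, 0.707, 0.0, -0.0]
contact_force: [-0.9, 0.2, 0.2]
gripper_width: 0.727
t 22.52 pos [430.4 148.4  22.8] x [0. 1. 0.] y [ 1. -0.  0.] z [ 0.  0. -1.] F [-0.9  0.2  0.2] w 62.1 q [-0.48  0.74  0.15  2.18 -0.41  0.25  0.03]
-> shift [-0.2  0.3 -0.2] turn [ 0. -0. -0.]
```

```bash
python3 -m inch '42 0 0 0 0 0 0;42 0 0 0 0 0 0;42 0 0 0 0 0 0;42 0 0 0 0 0 0' 60; python3 - <<'E'
from h import *
st();c=cam('wrist');save(c,'w20.png',(200,150,430,330),3)
E
```

```text
t: 23.02
ee_pos: [0.4306, 0.1484, 0.0236]
ee_rot: [0.707, 0.707, 0.001, -0.0]
contact_force: [-0.4, 0.1, -0.5]
gripper_width: 0.551
t 23.02 pos [430.6 148.4  23.6] x [0.    1.    0.001] y [ 1.    -0.     0.001] z [ 0.001  0.001 -1.   ] F [-0.4  0.1 -0.5] w 47.1 q [-0.48  0.74  0.15  2.18 -0.41  0.26  0.03]
```

View pics/w20.png

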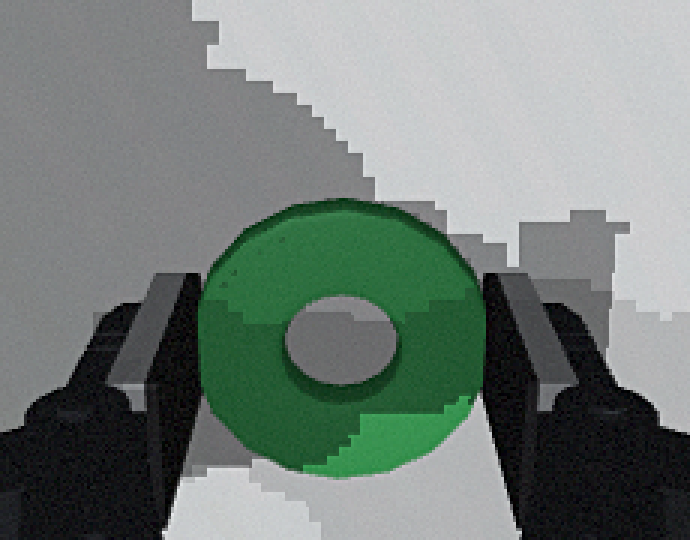

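```bash
python3 -m inch '40 0 0 -5 0 0 0;40 0 0 -25 0 0 0;40 0 0 -45 0 0 0;40 0 0 -45 0 0 0;40 0 0 0 0 0 0'; python3 - <<'E'
from h import *
st();c=cam('wrist');save(c,'w21.png',(200,150,430,330),3);print(inhand(314,266.3,16.6,c));to(510.2,35.5,135)
E
```

```text
t: 23.7
ee_pos: [0.4304, 0.1483, 0.1474]
ee_rot: [0.707, 0.707, 0.0, -0.001]
contact_force: [-0.0, 0.4, -1.5]
gripper_width: 0.551
t 23.70 pos [430.4 148.3 147.4] x [0.001 1.    0.001] y [ 1.    -0.001 -0.001] z [-0.001  0.001 -1.   ] F [-0.   0.4 -1.5] w 47.0 q [-0.62  0.5   0.34  2.1  -0.3   0.58 -0.06]
[-0.5990966   0.36728137 16.6       ]
-> shift [-112.5   81.2   10.6] turn [-0.004  0.    -0.001]
```

View pics/w21.png

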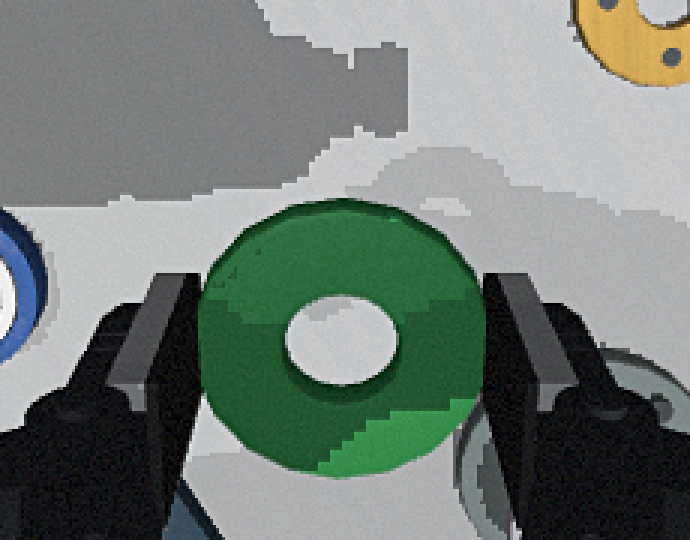

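```bash
python3 -m inch '40 -38 27 2 0 0 0;40 -38 27 2 0 0 0;40 -34 25 2 0 0 0;40 0 0 2 0 0 0;40 0 0 0 0 0 0'; python3 - <<'E'
from h import *
st();to(510.2,35.5,125)
E
```

```text
t: 24.38
ee_pos: [0.5051, 0.0374, 0.1306]
ee_rot: [0.705, 0.709, -0.006, -0.007]
contact_force: [-0.4, 0.6, -0.4]
gripper_width: 0.545
t 24.38 pos [505.1  37.4 130.6] x [-0.005  1.     0.   ] y [ 1.     0.005 -0.019] z [-0.019  0.    -1.   ] F [-0.4  0.6 -0.4] w 46.6 q [-0.32  0.59  0.31  1.97 -0.29  0.64  0.18]
-> shift [-1.9  5.2  5.5] turn [-0.019 -0.     0.005]
```

```bash
python3 -m inch '40 -2.2 4.5 2 -0.019 0 0.005;40 0 0 0 0 0 0;40 0 0 0 0 0 0'; python3 - <<'E'
from h import *
st();to(510.2,35.5,100)
E
```

```text
t: 24.75
ee_pos: [0.5078, 0.038, 0.1275]
ee_rot: [0.706, 0.708, -0.0, -0.001]
contact_force: [0.9, 0.1, -0.0]
gripper_width: 0.548
t 24.75 pos [507.8  38.  127.5] x [-0.004  1.     0.002] y [ 1.     0.004 -0.002] z [-0.002  0.002 -1.   ] F [ 0.9  0.1 -0. ] w 46.8 q [-0.32  0.6   0.3   1.97 -0.3   0.62  0.19]
-> shift [-2.5  2.5 27.5] turn [-0.002 -0.002  0.004]
```

```bash
python3 -m inch '40 -3.2 2.6 6 -0.002 -0.002 0.004;40 0 0 6 0 0 0;40 0 0 0 0 0 0'; python3 - <<'E'
from h import *
st();to(510.2,35.5,100)
E
```

```text
t: 25.12
ee_pos: [0.5104, 0.0353, 0.1147]
ee_rot: [0.707, 0.707, 0.0, 0.0]
contact_force: [-0.1, 0.3, -0.1]
gripper_width: 0.545
t 25.12 pos [510.4  35.3 114.7] x [-0.001  1.    -0.   ] y [1.    0.001 0.001] z [ 0.001 -0.    -1.   ] F [-0.1  0.3 -0.1] w 46.6 q [-0.31  0.62  0.29  1.98 -0.31  0.59  0.2 ]
-> shift [ 0.2 -0.2 14.7] turn [0.001 0.    0.001]
```

```bash
python3 -m inch '40 0.2 0 6 0 0 0;40 0 0 6 0 0 0;40 0 0 5 0 0 0;40 0 0 0 0 0 0'; python3 - <<'E'
from h import *
st();to(510.2,35.5,61)
c=cam('wrist');save(c,'w22.png',(200,150,430,330),3)
E
```

```text
t: 25.62
ee_pos: [0.5103, 0.0355, 0.0963]
ee_rot: [0.707, 0.707, -0.0, 0.0]
contact_force: [-0.1, -0.4, -0.5]
gripper_width: 0.547
t 25.62 pos [510.3  35.5  96.3] x [-0.001  1.    -0.   ] y [ 1.     0.001 -0.   ] z [-0. -0. -1.] F [-0.1 -0.4 -0.5] w 46.7 q [-0.29  0.65  0.28  1.99 -0.32  0.54  0.21]
-> shift [ 0.  -0.1 35.3] turn [-0.     0.     0.001]
```

View pics/w22.png

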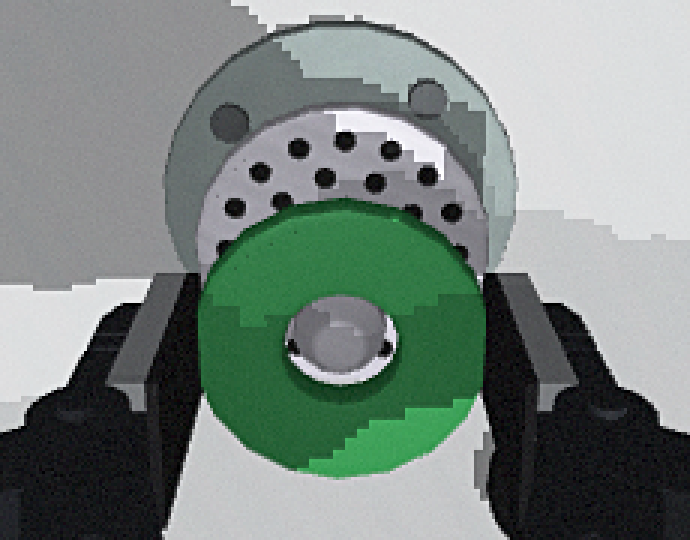

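```bash
python3 -m inch '40 0 0 8 0 0 0;40 0 0 8 0 0 0;40 0 0 8 0 0 0;40 0 0 5 0 0 0;40 0 0 3 0 0 0;40 0 0 2 0 0 0;40 0 0 1 0 0 0'; python3 -c "
from h import *
st()"
```

```text
t: 26.55
ee_pos: [0.5108, 0.0354, 0.0604]
ee_rot: [0.707, 0.707, 0.001, 0.0]
contact_force: [-2.8, -0.7, 13.3]
gripper_width: 0.549
t 26.55 pos [510.8  35.4  60.4] x [-0.001  1.     0.001] y [1.    0.001 0.001] z [ 0.001  0.001 -1.   ] F [-2.8 -0.7 13.3] w 46.9 q [-0.27  0.71  0.24  2.01 -0.35  0.46  0.23]
```

Seated (60.4 against 60.6 predicted). Releasing, then on to spacer 2 at (671,178).

```bash
python3 -m inch '66 0 0 -0.5 0 0 0;66 0 0 0 0 0 0;66 0 0 -10 0 0 0;66 0 0 -40 0 0 0;66 0 0 -50 0 0 0;66 0 0 -30 0 0 0;66 0 0 0 0 0 0'; python3 - <<'E'
from h import *
st();c=cam('wrist');save(c,'w23.png')
for b in blobs(c,"green",300): print(np.round(b[0],1),np.round(b[1],1),np.round(onz(c,*b[0],.0065)*1000,1))
to(671,178.3,120)
E
```

```text
t: 27.42
ee_pos: [0.5114, 0.0352, 0.1972]
ee_rot: [0.707, 0.707, 0.002, 0.001]
contact_force: [-0.9, -0.1, -0.5]
gripper_width: 0.776
t 27.43 pos [511.4  35.2 197.2] x [-0.     1.     0.001] y [1.    0.    0.004] z [ 0.004  0.001 -1.   ] F [-0.9 -0.1 -0.5] w 66.2 q [-0.36  0.5   0.37  1.9  -0.25  0.78  0.14]
[489.8  26.9] [51.6 60.9] [670.9 178.2   6.5]
[312.1 190.6] [50.9 52.4] [510.8  25.8   6.5]
-> shift [142.9 160.4  76.2] turn [ 0.001 -0.001  0.   ]
```

View pics/w23.png

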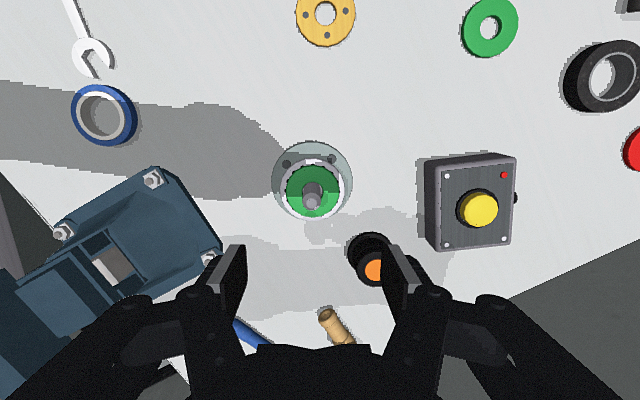

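```bash
python3 -m inch '66 36 40 0 0 0 0;66 36 40 0 0 0 0;66 36 40 20 0 0 0;66 35 38 25 0 0 0;66 0 0 35 0 0 0;66 0 0 0 0 0 0;66 0 0 0 0 0 0'; python3 - <<'E'
from h import *
st();c=cam('wrist');save(c,'w24.png')
for b in blobs(c,"green",300): print(np.round(b[0],1),np.round(b[1],1),np.round(onz(c,*b[0],.0065)*1000,1))
to(671,178.3,60)
E
```

```text
t: 28.35
ee_pos: [0.667, 0.1802, 0.1041]
ee_rot: [0.709, 0.706, -0.006, -0.005]
contact_force: [0.2, -0.2, 1.4]
gripper_width: 0.772
t 28.35 pos [667.  180.2 104.1] x [ 0.004  1.    -0.002] y [ 1.    -0.004 -0.015] z [-0.015 -0.002 -1.   ] F [ 0.2 -0.2  1.4] w 65.9 q [-0.47  0.86  0.33  1.43 -0.32  0.91 -0.05]
[113.3  71.2] [69.8 84.9] [534.8 276.8   6.5]
[321.9 211.4] [61.6 65. ] [671.9 179.7   6.5]
-> shift [-1.4  5.2 43.9] turn [-0.016  0.002 -0.004]
```

View pics/w24.png

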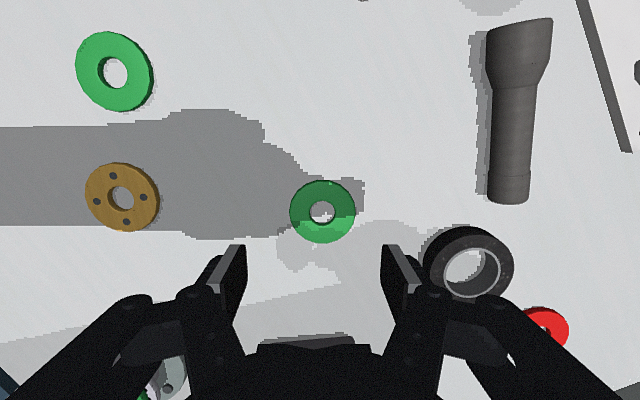

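```bash
python3 -m inch '64 -1 5 10 -0.015 0.002 -0.004;64 0 0 15 0 0 0;64 0 0 15 0 0 0;64 0 0 0 0 0 0'; python3 - <<'E'
from h import *
st();to(671.3,179,40)
E
```

```text
t: 28.9
ee_pos: [0.6725, 0.1774, 0.0642]
ee_rot: [0.708, 0.706, 0.002, 0.001]
contact_force: [1.0, -0.2, 0.5]
gripper_width: 0.749
t 28.90 pos [672.5 177.4  64.2] x [0.002 1.    0.001] y [ 1.    -0.002  0.003] z [ 0.003  0.001 -1.   ] F [ 1.  -0.2  0.5] w 64.0 q [-0.45  0.91  0.31  1.46 -0.33  0.82 -0.03]
-> shift [ 1.6 -1.2 24.2] turn [ 0.003 -0.001 -0.002]
```

```bash
python3 -m inch '63 1.6 -1.2 8 0.003 -0.001 -0.002;62 0 0 8 0 0 0;62 0 0 8 0 0 0;62 0 0 0 0 0 0'; python3 - <<'E'
from h import *
st();to(671.3,179,23)
c=cam('wrist');save(c,'w25.png',(200,150,430,330),3)
for b in blobs(c,"green",300): print(np.round(b[0],1),np.round(b[1],1),np.round(onz(c,*b[0],.0065)*1000,1))
E
```

```text
t: 29.4
ee_pos: [0.6715, 0.1794, 0.0387]
ee_rot: [0.707, 0.707, 0.0, 0.0]
contact_force: [0.2, -0.7, 0.0]
gripper_width: 0.725
t 29.40 pos [671.5 179.4  38.7] x [-0.  1.  0.] y [1.    0.    0.001] z [ 0.001  0.    -1.   ] F [ 0.2 -0.7  0. ] w 62.0 q [-0.45  0.94  0.3   1.47 -0.34  0.79 -0.02]
-> shift [-0.4 -0.2 15.7] turn [ 0.001 -0.     0.   ]
[28.9 57.7] [ 71.1 113.2] [544.5 274.2   6.5]
[313.9 249.6] [83.  89.6] [671.8 180.1   6.5]
```

View pics/w25.png

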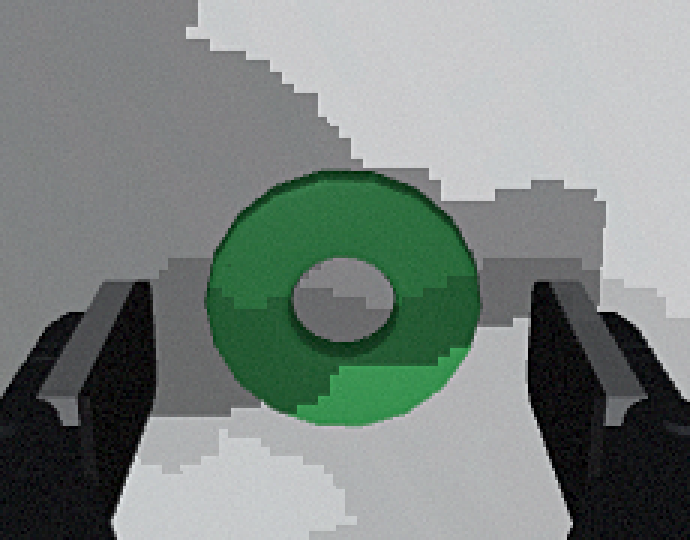

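```bash
python3 -m inch '62 0 0 7 0.001 0 0;62 0 0 5 0 0 0;62 0 0 3 0 0 0;62 0 0 0 0 0 0;42 0 0 0 0 0 0;42 0 0 0 0 0 0;42 0 0 0 0 0 0;42 0 0 0 0 0 0' 60; python3 - <<'E'
from h import *
st();c=cam('wrist');save(c,'w26.png',(200,150,430,330),3)
E
```

```text
t: 30.45
ee_pos: [0.6727, 0.1794, 0.0247]
ee_rot: [0.707, 0.707, 0.001, 0.001]
contact_force: [0.2, -0.0, 1.1]
gripper_width: 0.545
t 30.45 pos [672.7 179.4  24.7] x [-0.     1.     0.001] y [1.    0.    0.003] z [ 0.003  0.001 -1.   ] F [ 0.2 -0.   1.1] w 46.5 q [-0.45  0.96  0.29  1.47 -0.35  0.76 -0.02]
```

View pics/w26.png

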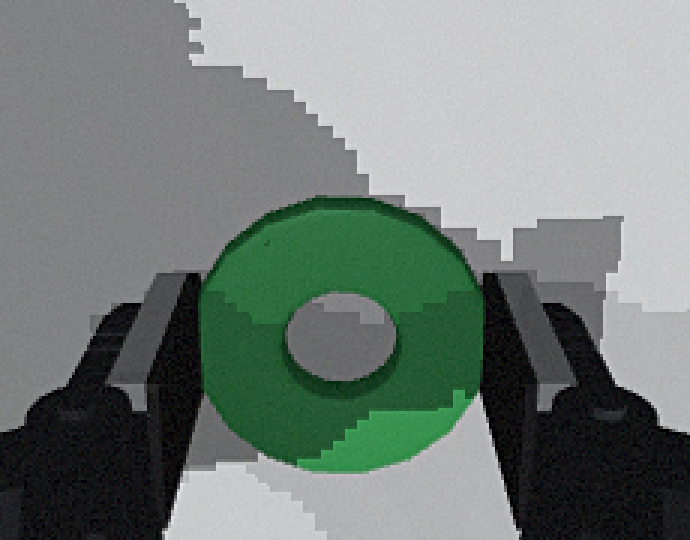

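```bash
python3 -m inch '40 0 0 -4 0.003 0 0;40 0 0 -25 0 0 0;40 0 0 -45 0 0 0;40 0 0 -45 0 0 0;40 0 0 0 0 0 0'; python3 - <<'E'
from h import *
st();c=cam('wrist');save(c,'w27.png',(200,150,430,330),3);print(inhand(314,264.8,17.7,c));to(510.2,35.5,125)
E
```

```text
t: 31.12
ee_pos: [0.6725, 0.1791, 0.1468]
ee_rot: [0.707, 0.707, -0.001, -0.001]
contact_force: [0.0, -0.1, -1.2]
gripper_width: 0.54
t 31.12 pos [672.5 179.1 146.8] x [ 0.  1. -0.] y [ 1.    -0.    -0.003] z [-0.003 -0.    -1.   ] F [ 0.  -0.1 -1.2] w 46.1 q [-0.47  0.82  0.34  1.4  -0.3   0.98 -0.06]
[-0.38968682  0.37172886 17.7       ]
-> shift [-143.6 -160.4   20.5] turn [-0.008  0.001 -0.   ]
```

View pics/w27.png

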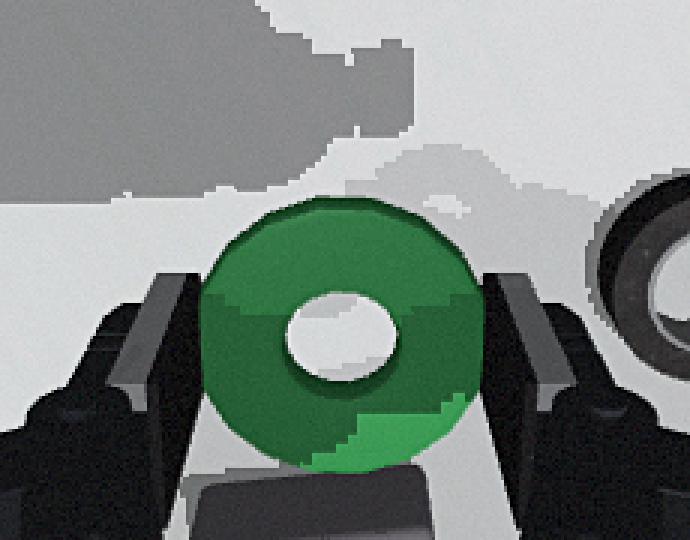

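```bash
python3 -m inch '40 -30 -33 0 0 0 0;40 -36 -40 0 0 0 0;40 -36 -40 0 0 0 0;40 -33 -37 4 0 0 0;40 -9 -10 4 0 0 0;40 0 0 0 0 0 0;40 0 0 0 0 0 0'; python3 - <<'E'
from h import *
st();to(510.2,35.5,125)
E
```

```text
t: 32.05
ee_pos: [0.4994, 0.032, 0.1292]
ee_rot: [0.706, 0.708, -0.01, -0.008]
contact_force: [0.4, 0.5, -0.2]
gripper_width: 0.543
t 32.05 pos [499.4  32.  129.2] x [-0.002  1.    -0.003] y [ 1.     0.002 -0.025] z [-0.025 -0.003 -1.   ] F [ 0.4  0.5 -0.2] w 46.4 q [-0.32  0.59  0.32  1.98 -0.29  0.64  0.19]
-> shift [ 3.5 10.9  3.9] turn [-0.025  0.003  0.002]
```

```bash
python3 -m inch '40 3.5 13 0 -0.025 0.003 0.002;40 0 0 0 0 0 0;40 0 0 0 0 0 0'; python3 - <<'E'
from h import *
st();to(510.2,35.5,120)
E
```

```text
t: 32.42
ee_pos: [0.5153, 0.0381, 0.1283]
ee_rot: [0.706, 0.708, 0.001, 0.001]
contact_force: [-0.2, 0.3, -0.8]
gripper_width: 0.542
t 32.42 pos [515.3  38.1 128.3] x [-0.004  1.     0.001] y [1.    0.004 0.003] z [ 0.003  0.001 -1.   ] F [-0.2  0.3 -0.8] w 46.3 q [-0.32  0.6   0.31  1.96 -0.3   0.62  0.19]
-> shift [-2.6 -5.1  8.3] turn [ 0.003 -0.001  0.004]
```

```bash
python3 -m inch '40 -2.8 -5 4 0.003 -0.001 0.004;40 0 0 4 0 0 0;40 0 0 0 0 0 0'; python3 - <<'E'
from h import *
st();to(510.2,35.5,115)
E
```

```text
t: 32.8
ee_pos: [0.5097, 0.0352, 0.1197]
ee_rot: [0.707, 0.707, -0.0, -0.0]
contact_force: [1.1, 0.2, -1.4]
gripper_width: 0.546
t 32.80 pos [509.7  35.2 119.7] x [0. 1. 0.] y [ 1.    -0.    -0.001] z [-0.001  0.    -1.   ] F [ 1.1  0.2 -1.4] w 46.6 q [-0.31  0.61  0.3   1.98 -0.31  0.6   0.19]
-> shift [0.3 0.5 4.7] turn [-0.001 -0.    -0.   ]
```

```bash
python3 -m inch '40 0.3 0.5 6 0 0 0;40 0 0 6 0 0 0;40 0 0 6 0 0 0;40 0 0 4 0 0 0;40 0 0 0 0 0 0'; python3 - <<'E'
from h import *
st();to(510.2,35.5,69)
c=cam('wrist');save(c,'w28.png',(200,150,430,330),3)
E
```

```text
t: 33.42
ee_pos: [0.5101, 0.0355, 0.0958]
ee_rot: [0.707, 0.707, -0.001, -0.001]
contact_force: [0.1, 0.3, -0.9]
gripper_width: 0.549
t 33.42 pos [510.1  35.5  95.8] x [0. 1. 0.] y [ 1.    -0.    -0.002] z [-0.002  0.    -1.   ] F [ 0.1  0.3 -0.9] w 46.9 q [-0.3   0.65  0.28  1.99 -0.33  0.54  0.21]
-> shift [ 0.   0.2 26.8] turn [-0.002 -0.    -0.   ]
```

View pics/w28.png

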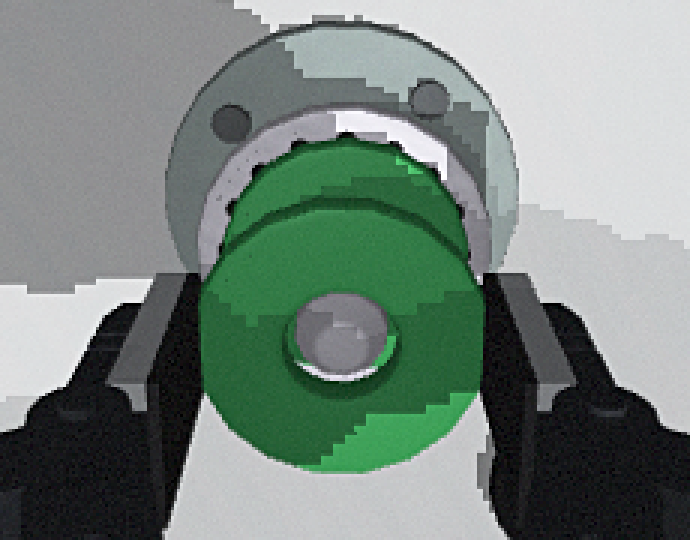

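```bash
python3 -m inch '40 0 0 7 -0.002 0 0;40 0 0 7 0 0 0;40 0 0 6 0 0 0;40 0 0 4 0 0 0;40 0 0 2 0 0 0;40 0 0 2 0 0 0;40 0 0 1 0 0 0'; python3 -c "
from h import *
st()"
```

```text
t: 34.35
ee_pos: [0.5105, 0.0355, 0.0685]
ee_rot: [0.707, 0.707, 0.001, -0.0]
contact_force: [-1.4, -0.1, 3.8]
gripper_width: 0.544
t 34.35 pos [510.5  35.5  68.5] x [0.001 1.    0.002] y [ 1.    -0.001  0.002] z [ 0.002  0.002 -1.   ] F [-1.4 -0.1  3.8] w 46.4 q [-0.27  0.69  0.25  2.01 -0.35  0.48  0.23]
```

```bash
python3 -m inch '66 0 0 0 0 0 0;66 0 0 0 0 0 0;66 0 0 -10 0 0 0;66 0 0 -45 0 0 0;66 0 0 -50 0 0 0;66 0 0 -10 0 0 0'; python3 - <<'E'
from h import *
st();c=cam('wrist');save(c,'w29.png')
to(533,277.5,120)
E
python3 -m inch '66 50 5 0 0 0 0;66 55 5 0 0 0 0;66 55 5 0 0 0 0;66 50 5 15 0 0 0;66 30 3 20 0 0 0;66 0 0 10 0 0 0;66 0 0 0 0 0 0'; python3 - <<'E'
from h import *
st();c=cam('wrist');save(c,'w30.png')
for b in blobs(c,"green",300): print(np.round(b[0],1),np.round(b[1],1),np.round(onz(c,*b[0],.0065)*1000,1))
to(533,277.5,80)
E
```

```text
t: 35.1
ee_pos: [0.5105, 0.035, 0.1873]
ee_rot: [0.708, 0.707, 0.001, -0.0]
contact_force: [0.6, 0.9, 0.2]
gripper_width: 0.771
t 35.10 pos [510.5  35.  187.3] x [0.001 1.    0.002] y [ 1.    -0.001  0.001] z [ 0.001  0.002 -1.   ] F [0.6 0.9 0.2] w 65.9 q [-0.36  0.51  0.36  1.91 -0.26  0.76  0.15]
-> shift [242.2  22.5  67.5] turn [ 0.001 -0.002 -0.001]
t: 36.02
ee_pos: [0.5309, 0.2788, 0.1335]
ee_rot: [0.709, 0.705, -0.005, -0.002]
contact_force: [0.5, -0.7, 0.4]
gripper_width: 0.768
t 36.02 pos [530.9 278.8 133.5] x [ 0.006  1.    -0.005] y [ 1.    -0.006 -0.01 ] z [-0.011 -0.005 -1.   ] F [ 0.5 -0.7  0.4] w 65.6 q [-0.73  0.7   0.34  1.71 -0.31  0.8  -0.24]
[176.9 173.8] [54.2 62. ] [418.5 300.4   6.5]
[317.8 200.4] [54.9 57.5] [533.3 277.4   6.5]
-> shift [-1.3  2.5 54. ] turn [-0.01   0.004 -0.006]
```

View pics/w29.png

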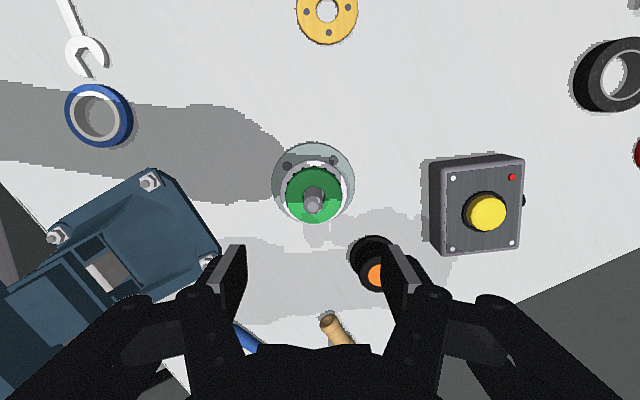

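View pics/w30.png

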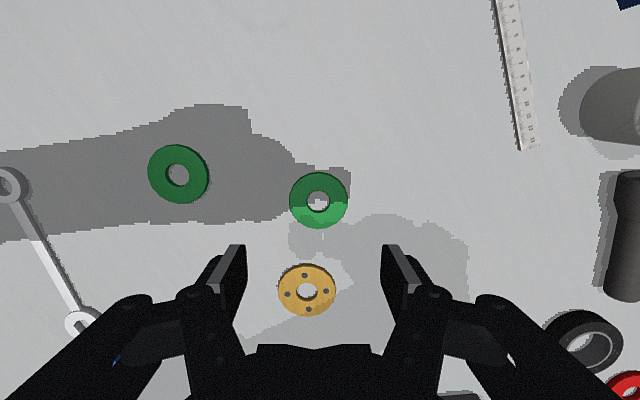

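```bash
python3 -m inch '64 -1 2.5 20 -0.01 0.004 -0.006;64 0 0 25 0 0 0;64 0 0 25 0 0 0;64 0 0 0 0 0 0'; python3 - <<'E'
from h import *
st();to(533.3,277.6,40)
E
```

```text
t: 36.58
ee_pos: [0.5372, 0.2703, 0.0664]
ee_rot: [0.711, 0.703, 0.002, 0.003]
contact_force: [0.7, 0.0, 1.1]
gripper_width: 0.749
t 36.58 pos [537.2 270.3  66.4] x [ 0.011  1.    -0.001] y [ 1.    -0.011  0.007] z [ 0.007 -0.001 -1.   ] F [0.7 0.  1.1] w 63.9 q [-0.69  0.79  0.3   1.76 -0.35  0.64 -0.2 ]
-> shift [ 7.2 -4.2 26.4] turn [ 0.007  0.001 -0.011]
```

```bash
python3 -m inch '63 7 -4 6 0.007 0.001 -0.011;62 0 0 10 0 0 0;62 0 0 10 0 0 0;62 0 0 0 0 0 0'; python3 - <<'E'
from h import *
st();to(533.3,277.6,23)
c=cam('wrist');save(c,'w31.png',(200,150,430,330),3)
for b in blobs(c,"green",300): print(np.round(b[0],1),np.round(b[1],1),np.round(onz(c,*b[0],.0065)*1000,1))
E
```

```text
t: 37.08
ee_pos: [0.5353, 0.2772, 0.0421]
ee_rot: [0.708, 0.707, 0.002, 0.001]
contact_force: [-0.2, -0.3, -0.5]
gripper_width: 0.724
t 37.08 pos [535.3 277.2  42.1] x [0.002 1.    0.003] y [ 1.    -0.002  0.004] z [ 0.004  0.002 -1.   ] F [-0.2 -0.3 -0.5] w 61.8 q [-0.68  0.83  0.28  1.76 -0.37  0.6  -0.19]
-> shift [ 0.3 -2.1 19.1] turn [ 0.004 -0.002 -0.002]
[ 89.8 207.4] [81.6 99.4] [418.7 300.9   6.5]
[309.1 246.8] [81.5 87.8] [533.2 278.    6.5]
```

View pics/w31.png

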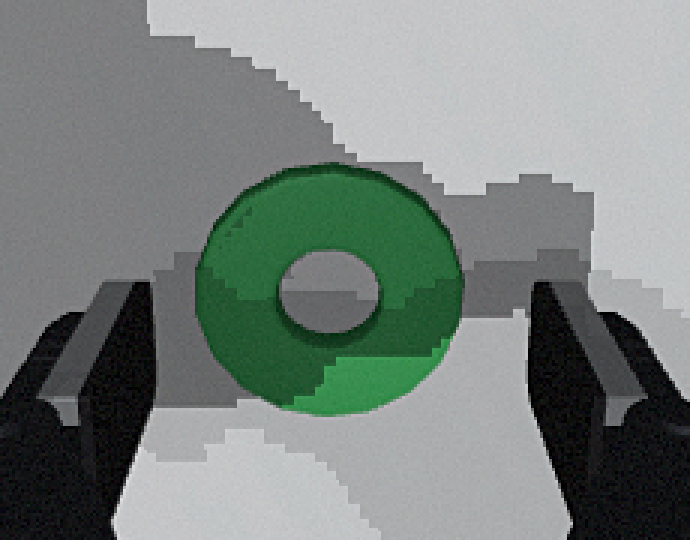

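```bash
python3 -m inch '62 0.7 -2 7 0.004 -0.002 -0.002;62 0 0 7 0 0 0;62 0 0 4 0 0 0;62 0 0 1 0 0 0;42 0 0 0 0 0 0;42 0 0 0 0 0 0;42 0 0 0 0 0 0;42 0 0 0 0 0 0' 60; python3 - <<'E'
from h import *
st();c=cam('wrist');save(c,'w32.png',(200,150,430,330),3)
E
```

```text
t: 38.12
ee_pos: [0.5341, 0.2781, 0.0232]
ee_rot: [0.707, 0.707, 0.001, 0.0]
contact_force: [-0.6, -0.1, -1.1]
gripper_width: 0.546
t 38.12 pos [534.1 278.1  23.2] x [-0.     1.     0.001] y [1.    0.    0.002] z [ 0.002  0.001 -1.   ] F [-0.6 -0.1 -1.1] w 46.6 q [-0.68  0.86  0.26  1.77 -0.38  0.57 -0.18]
```

View pics/w32.png

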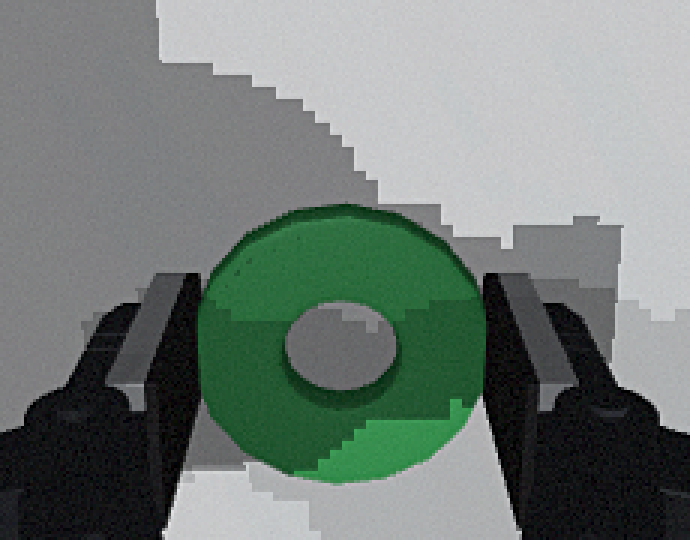

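```bash
python3 -m inch '40 0 0 -4 0 0 0;40 0 0 -25 0 0 0;40 0 0 -45 0 0 0;40 0 0 -45 0 0 0;40 0 0 0 0 0 0'; python3 - <<'E'
from h import *
st();c=cam('wrist');save(c,'w33.png',(200,150,430,330),3);print(inhand(314,268.3,16.2,c));to(510.2,36,125)
E
```

```text
t: 38.8
ee_pos: [0.5338, 0.2778, 0.1456]
ee_rot: [0.707, 0.707, 0.0, 0.0]
contact_force: [0.2, -0.4, -0.9]
gripper_width: 0.545
t 38.80 pos [533.8 277.8 145.6] x [-0.  1.  0.] y [1.    0.    0.001] z [ 0.001  0.    -1.   ] F [ 0.2 -0.4 -0.9] w 46.5 q [-0.73  0.69  0.35  1.7  -0.31  0.81 -0.24]
[-1.46362079  0.36737902 16.2       ]
-> shift [-241.4  -21.9   18.9] turn [-0.004  0.001  0.   ]
```

View pics/w33.png

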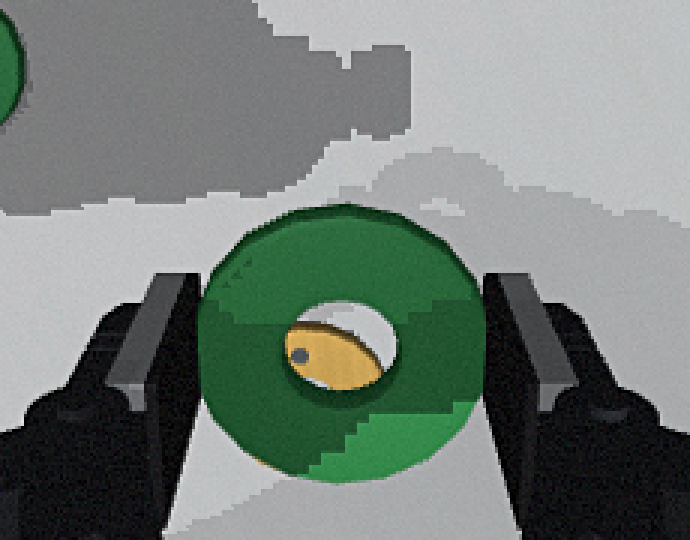

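```bash
python3 -m inch '40 -40 -4 0 0 0 0;40 -55 -5 0 0 0 0;40 -55 -5 0 0 0 0;40 -50 -4 2 0 0 0;40 -28 -2 2 0 0 0;40 0 0 0 0 0 0;40 0 0 0 0 0 0'; python3 - <<'E'
from h import *
st();to(510.1,36.3,125)
E
```

```text
t: 39.72
ee_pos: [0.5051, 0.0451, 0.1304]
ee_rot: [0.705, 0.709, -0.009, -0.007]
contact_force: [0.1, 0.0, -0.3]
gripper_width: 0.547
t 39.73 pos [505.1  45.1 130.4] x [-0.005  1.    -0.004] y [ 1.     0.005 -0.022] z [-0.022 -0.004 -1.   ] F [ 0.1  0.  -0.3] w 46.7 q [-0.34  0.6   0.31  1.96 -0.28  0.65  0.16]
-> shift [-8.8  5.   5.3] turn [-0.022  0.004  0.005]
```

```bash
python3 -m inch '40 -10 6 0 -0.022 0.004 0.005;40 0 0 0 0 0 0;40 0 0 0 0 0 0'; python3 - <<'E'
from h import *
st();to(510.1,36.3,120)
E
```

```text
t: 40.1
ee_pos: [0.5116, 0.038, 0.1295]
ee_rot: [0.705, 0.709, 0.001, -0.001]
contact_force: [-0.4, 0.6, -1.1]
gripper_width: 0.548
t 40.10 pos [511.6  38.  129.5] x [-0.005  1.     0.002] y [1.    0.005 0.   ] z [ 0.     0.002 -1.   ] F [-0.4  0.6 -1.1] w 46.8 q [-0.32  0.6   0.3   1.96 -0.29  0.62  0.18]
-> shift [-1.7 -1.5  9.5] turn [ 0.    -0.002  0.005]
```

```bash
python3 -m inch '40 -2 -1.5 5 0 -0.002 0.005;40 0 0 5 0 0 0;40 0 0 0 0 0 0'; python3 - <<'E'
from h import *
st();to(510.1,36.3,115)
E
```

```text
t: 40.48
ee_pos: [0.5099, 0.0369, 0.1187]
ee_rot: [0.707, 0.708, 0.0, -0.0]
contact_force: [0.1, -0.1, -1.4]
gripper_width: 0.549
t 40.48 pos [509.9  36.9 118.7] x [-0.002  1.     0.   ] y [ 1.     0.002 -0.   ] z [-0.  0. -1.] F [ 0.1 -0.1 -1.4] w 46.9 q [-0.31  0.61  0.29  1.98 -0.3   0.6   0.19]
-> shift [-0.6  0.2  3.7] turn [-0.    -0.     0.002]
```

```bash
python3 -m inch '40 -0.8 0.2 6 0 0 0.002;40 0 0 6 0 0 0;40 0 0 6 0 0 0;40 0 0 4 0 0 0;40 0 0 0 0 0 0'; python3 - <<'E'
from h import *
st();to(510.1,36,74)
c=cam('wrist');save(c,'w34.png',(200,150,430,330),3)
E
```

```text
t: 41.1
ee_pos: [0.5101, 0.036, 0.0948]
ee_rot: [0.707, 0.707, -0.0, -0.0]
contact_force: [1.0, 0.3, -0.7]
gripper_width: 0.55
t 41.10 pos [510.1  36.   94.8] x [0.001 1.    0.   ] y [ 1.    -0.001 -0.001] z [-0.001  0.    -1.   ] F [ 1.   0.3 -0.7] w 47.0 q [-0.29  0.65  0.27  1.99 -0.32  0.54  0.2 ]
-> shift [-0.   0.1 20.8] turn [-0.001 -0.    -0.001]
```

View pics/w34.png

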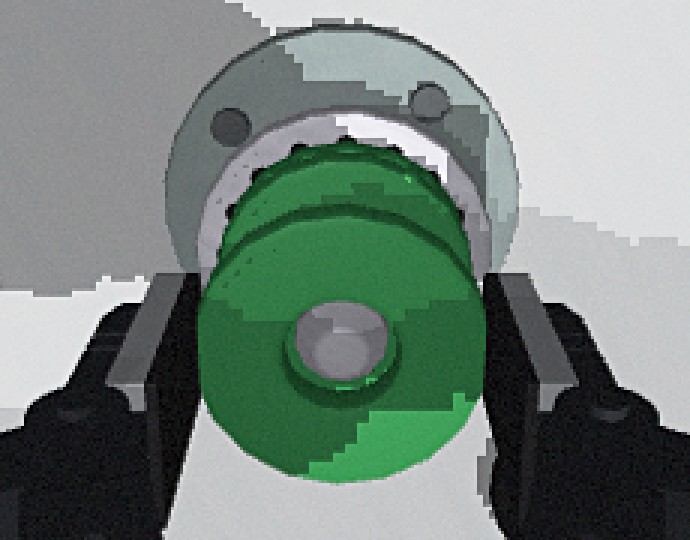

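```bash
python3 -m inch '40 0 0 6 0 0 0;40 0 0 6 0 0 0;40 0 0 4 0 0 0;40 0 0 2 0 0 0;40 0 0 2 0 0 0;40 0 0 1 0 0 0;40 0 0 1 0 0 0'; python3 -c "
from h import *
st()"
```

```text
t: 42.02
ee_pos: [0.5106, 0.036, 0.074]
ee_rot: [0.707, 0.707, 0.001, -0.0]
contact_force: [-1.1, -0.6, 7.7]
gripper_width: 0.547
t 42.02 pos [510.6  36.   74. ] x [0.001 1.    0.002] y [ 1.    -0.001  0.001] z [ 0.001  0.002 -1.   ] F [-1.1 -0.6  7.7] w 46.7 q [-0.27  0.68  0.25  2.   -0.34  0.49  0.22]
```

```bash
python3 -m inch '66 0 0 0 0 0 0;66 0 0 0 0 0 0;66 0 0 -10 0 0 0;66 0 0 -45 0 0 0;66 0 0 -50 0 0 0;66 10 -3 -5 0 0 0'; python3 - <<'E'
from h import *
st();c=cam('wrist');save(c,'w35.png');to(418.5,300.5,130)
E
python3 -m inch '66 45 -16 0 0 0 0;66 55 -19 0 0 0 0;66 55 -19 0 0 0 0;66 50 -18 10 0 0 0;66 40 -14 20 0 0 0;66 10 -4 20 0 0 0;66 0 0 0 0 0 0'; python3 - <<'E'
from h import *
st();c=cam('wrist');save(c,'w36.png')
for b in blobs(c,"green",300): print(np.round(b[0],1),np.round(b[1],1),np.round(onz(c,*b[0],.0065)*1000,1))
to(418.5,300.5,80)
E
```

```text
t: 42.78
ee_pos: [0.5082, 0.0449, 0.1884]
ee_rot: [0.708, 0.706, 0.001, 0.0]
contact_force: [-0.1, 0.8, -0.0]
gripper_width: 0.777
t 42.77 pos [508.2  44.9 188.4] x [0.003 1.    0.001] y [ 1.    -0.003  0.002] z [ 0.002  0.001 -1.   ] F [-0.1  0.8 -0. ] w 66.3 q [-0.37  0.5   0.36  1.92 -0.25  0.76  0.12]
-> shift [252.6 -87.9  58. ] turn [-0.002 -0.003  0.   ]
t: 43.7
ee_pos: [0.4088, 0.311, 0.1302]
ee_rot: [0.706, 0.708, -0.005, -0.003]
contact_force: [0.3, -0.9, -0.5]
gripper_width: 0.777
t 43.70 pos [408.8 311.  130.2] x [-0.003  1.    -0.003] y [ 1.     0.003 -0.012] z [-0.012 -0.003 -1.   ] F [ 0.3 -0.9 -0.5] w 66.4 q [-0.9   0.6   0.32  1.95 -0.31  0.65 -0.38]
[325.9 212.3] [54.5 57.7] [417.9 300.6   6.5]
-> shift [-10.2   9.3  51. ] turn [-0.01   0.002  0.002]
```

View pics/w35.png

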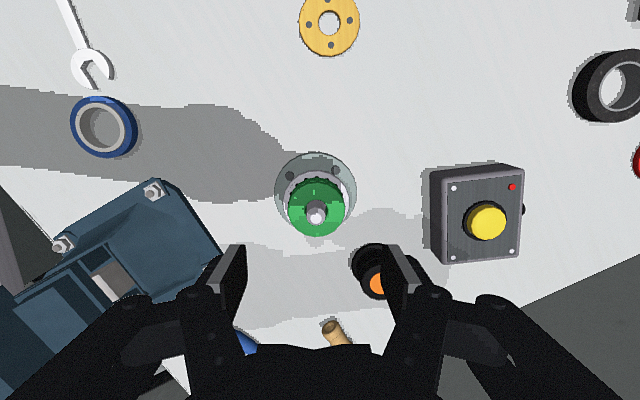

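View pics/w36.png

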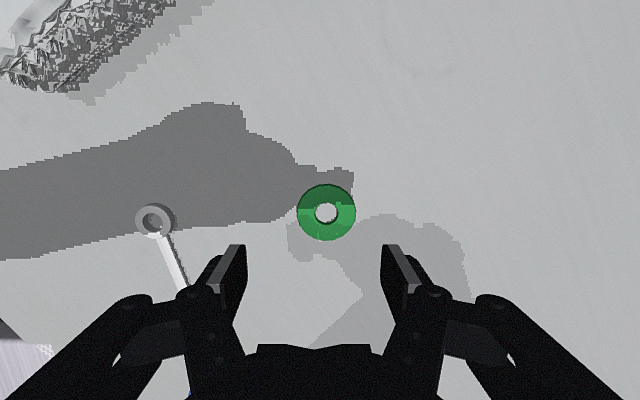

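```bash
python3 -m inch '64 -10 10 15 -0.01 0.002 0.002;64 0 0 25 0 0 0;64 0 0 25 0 0 0;64 0 0 0 0 0 0'; python3 - <<'E'
from h import *
st();to(418.2,300.6,40)
E
```

```text
t: 44.25
ee_pos: [0.4242, 0.2963, 0.0675]
ee_rot: [0.71, 0.704, 0.002, 0.002]
contact_force: [-0.9, 0.6, 0.6]
gripper_width: 0.748
t 44.25 pos [424.2 296.3  67.5] x [0.008 1.    0.001] y [ 1.    -0.008  0.006] z [ 0.006  0.001 -1.   ] F [-0.9  0.6  0.6] w 63.9 q [-0.83  0.7   0.26  2.   -0.36  0.48 -0.31]
-> shift [ 4.3 -6.2 27.4] turn [ 0.006 -0.001 -0.008]
```

```bash
python3 -m inch '63 4.5 -6.2 6 0.006 -0.001 -0.008;62 0 0 10 0 0 0;62 0 0 10 0 0 0;62 0 0 0 0 0 0'; python3 - <<'E'
from h import *
st();to(418.2,300.8,23)
c=cam('wrist');save(c,'w37.png',(200,150,430,330),3)
for b in blobs(c,"green",300): print(np.round(b[0],1),np.round(b[1],1),np.round(onz(c,*b[0],.0065)*1000,1))
E
```

```text
t: 44.75
ee_pos: [0.4197, 0.3013, 0.0426]
ee_rot: [0.707, 0.707, 0.002, 0.001]
contact_force: [-0.6, 0.5, 0.4]
gripper_width: 0.723
t 44.75 pos [419.7 301.3  42.6] x [0.001 1.    0.002] y [ 1.    -0.001  0.004] z [ 0.004  0.002 -1.   ] F [-0.6  0.5  0.4] w 61.7 q [-0.82  0.74  0.23  2.01 -0.38  0.43 -0.29]
-> shift [-0.5 -1.6 19.6] turn [ 0.004 -0.002 -0.001]
[309.7 248.1] [80.8 87.4] [417.9 301.1   6.5]
```

View pics/w37.png

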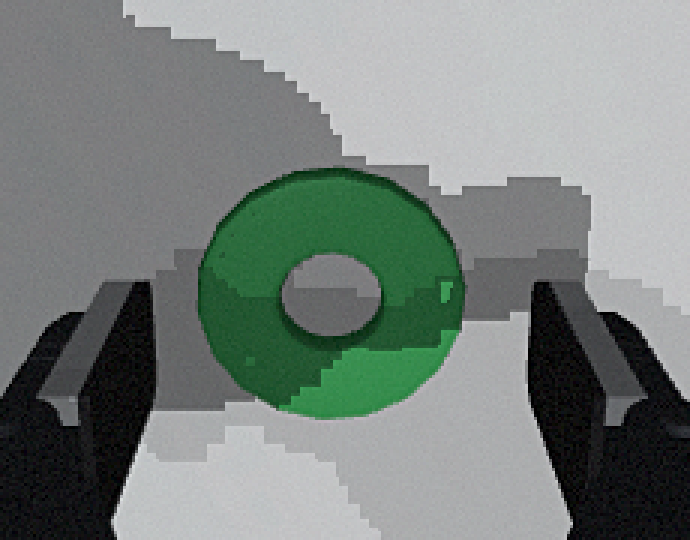

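```bash
python3 -m inch '62 -0.8 -1.7 8 0.004 -0.002 -0.001;62 0 0 7 0 0 0;62 0 0 4 0 0 0;62 0 0 0 0 0 0;42 0 0 0 0 0 0;42 0 0 0 0 0 0;42 0 0 0 0 0 0;42 0 0 0 0 0 0' 60; python3 - <<'E'
from h import *
st();c=cam('wrist');save(c,'w38.png',(200,150,430,330),3)
E
```

```text
t: 45.8
ee_pos: [0.4186, 0.3008, 0.0236]
ee_rot: [0.707, 0.707, 0.001, -0.0]
contact_force: [0.9, 0.2, -0.2]
gripper_width: 0.548
t 45.80 pos [418.6 300.8  23.6] x [-0.     1.     0.001] y [1.    0.    0.001] z [ 0.001  0.001 -1.   ] F [ 0.9  0.2 -0.2] w 46.8 q [-0.8   0.78  0.21  2.01 -0.4   0.39 -0.28]
```

View pics/w38.png

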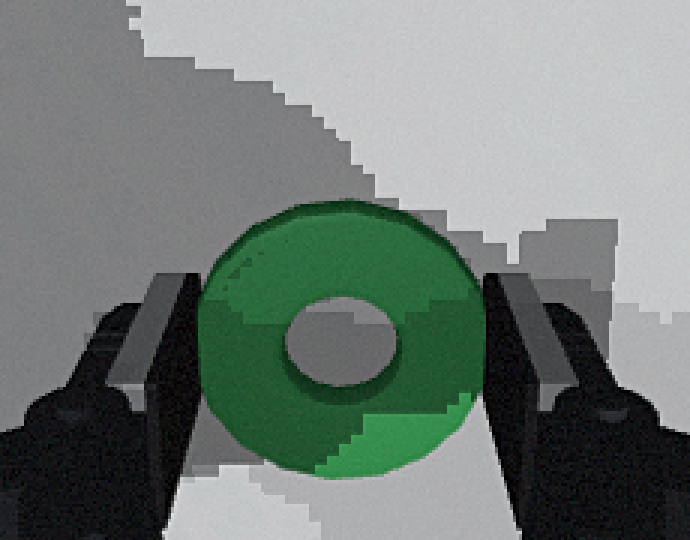

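```bash
python3 -m inch '40 0 0 -4 0 0 0;40 0 0 -25 0 0 0;40 0 0 -45 0 0 0;40 0 0 -45 0 0 0;40 -20 7 0 0 0 0;40 -50 17 0 0 0 0;40 -55 19 0 0 0 0;40 -55 19 0 0 0 0'; python3 -m inch '40 -50 17 2 0 0 0;40 -30 10 2 0 0 0;40 0 0 0 0 0 0;40 0 0 0 0 0 0';  python3 - <<'E'
from h import *
st();c=cam('wrist');save(c,'w39.png',(200,150,430,330),3);to(510.2,35.7,125)
E
```

```text
t: 46.85
ee_pos: [0.4817, 0.1236, 0.1472]
ee_rot: [0.702, 0.713, 0.003, -0.001]
contact_force: [1.4, -0.3, -1.4]
gripper_width: 0.55
t: 47.35
ee_pos: [0.5111, 0.0358, 0.144]
ee_rot: [0.705, 0.709, 0.003, 0.0]
contact_force: [0.3, 0.6, -0.4]
gripper_width: 0.55
t 47.35 pos [511.1  35.8 144. ] x [-0.005  1.     0.004] y [1.    0.005 0.005] z [ 0.005  0.004 -1.   ] F [ 0.3  0.6 -0.4] w 47.0 q [-0.31  0.57  0.3   1.96 -0.27  0.65  0.16]
-> shift [-0.1 -1.1 19. ] turn [ 0.005 -0.003  0.006]
```

View pics/w39.png

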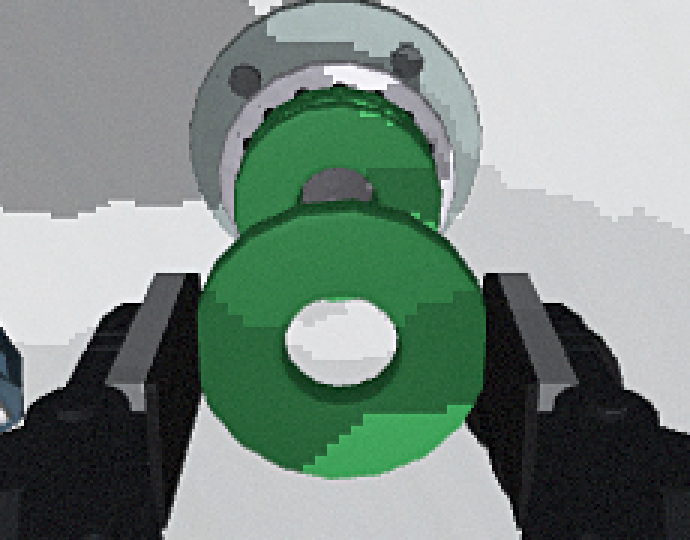

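```bash
python3 -m inch '40 0 -1 10 0.005 -0.003 0.006;40 0 0 10 0 0 0;40 0 0 0 0 0 0'; python3 - <<'E'
from h import *
st();to(510.2,35.7,115)
E
```

```text
t: 47.78
ee_pos: [0.509, 0.0398, 0.1222]
ee_rot: [0.705, 0.709, -0.0, -0.001]
contact_force: [-0.2, -0.6, -0.5]
gripper_width: 0.546
t 47.77 pos [509.   39.8 122.2] x [-0.006  1.     0.002] y [ 1.     0.006 -0.002] z [-0.002  0.002 -1.   ] F [-0.2 -0.6 -0.5] w 46.6 q [-0.31  0.6   0.28  1.97 -0.28  0.6   0.17]
-> shift [-4.1  1.2  7.2] turn [-0.002 -0.002  0.006]
```

```bash
python3 -m inch '40 -4.5 1.2 2 -0.002 -0.002 0.006;40 0 0 3 0 0 0;40 0 0 0 0 0 0'; python3 - <<'E'
from h import *
st();to(510.2,35.7,110)
E
```

```text
t: 48.15
ee_pos: [0.5104, 0.0352, 0.1167]
ee_rot: [0.707, 0.707, -0.0, 0.0]
contact_force: [-0.7, 0.2, -0.8]
gripper_width: 0.545
t 48.15 pos [510.4  35.2 116.7] x [ 0.     1.    -0.001] y [ 1. -0.  0.] z [ 0.    -0.001 -1.   ] F [-0.7  0.2 -0.8] w 46.5 q [-0.3   0.61  0.28  1.98 -0.29  0.59  0.17]
-> shift [ 0.5 -0.2  6.7] turn [ 0.     0.001 -0.   ]
```

```bash
python3 -m inch '40 0.5 -0.2 6 0 0 0;40 0 0 6 0 0 0;40 0 0 4 0 0 0;40 0 0 3 0 0 0;40 0 0 0 0 0 0'; python3 - <<'E'
from h import *
st();to(510.2,35.7,82)
c=cam('wrist');save(c,'w40.png',(200,150,430,330),3)
E
```

```text
t: 48.78
ee_pos: [0.5102, 0.0357, 0.0964]
ee_rot: [0.707, 0.707, -0.0, 0.0]
contact_force: [0.7, -0.1, -0.6]
gripper_width: 0.549
t 48.77 pos [510.2  35.7  96.4] x [ 0.001  1.    -0.   ] y [ 1.    -0.001  0.   ] z [ 0. -0. -1.] F [ 0.7 -0.1 -0.6] w 46.8 q [-0.28  0.65  0.26  1.99 -0.3   0.54  0.19]
-> shift [ 0.  -0.1 14.4] turn [ 0.     0.    -0.001]
```

View pics/w40.png

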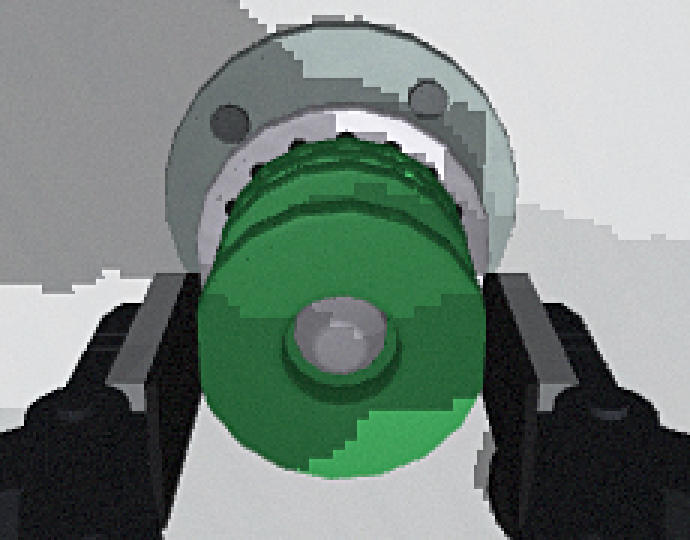

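```bash
python3 -m inch '40 0 0 5 0 0 0;40 0 0 4 0 0 0;40 0 0 3 0 0 0;40 0 0 2 0 0 0;40 0 0 1 0 0 0;40 0 0 1 0 0 0'; python3 -c "
from h import *
st()"
```

```text
t: 49.58
ee_pos: [0.5106, 0.0357, 0.0814]
ee_rot: [0.707, 0.707, 0.001, 0.0]
contact_force: [-1.9, -0.3, 10.9]
gripper_width: 0.545
t 49.58 pos [510.6  35.7  81.4] x [0.001 1.    0.001] y [ 1.    -0.001  0.001] z [ 0.001  0.001 -1.   ] F [-1.9 -0.3 10.9] w 46.6 q [-0.27  0.67  0.24  2.   -0.32  0.5   0.2 ]
```

```bash
python3 -m inch '69 0 0 0 0 0 0;69 0 0 0 0 0 0;69 0 0 -10 0 0 0;69 0 0 -45 0 0 0;69 0 0 -50 0 0 0;69 0 0 0 0 0 0'; python3 - <<'E'
from h import *
st();c=cam('wrist');save(c,'w41.png')
E
python3 -m inch '69 30 3 0 0 0 0;69 45 4 0 0 0 0;69 45 4 10 0 0 0;69 30 2 20 0 0 0;69 0 0 20 0 0 0;69 0 0 0 0 0 0'; python3 - <<'E'
from h import *
st();c=cam('wrist');save(c,'w42.png')
for b in blobs(c,"brass",300): print(np.round(b[0],1),np.round(b[1],1),np.round(onz(c,*b[0],.0065)*1000,1))
to(522.5,190,80)
E
```

```text
t: 50.32
ee_pos: [0.5113, 0.0354, 0.1909]
ee_rot: [0.707, 0.707, 0.001, 0.001]
contact_force: [0.2, -0.0, -0.1]
gripper_width: 0.808
t 50.33 pos [511.3  35.4 190.9] x [0.001 1.    0.   ] y [ 1.    -0.001  0.003] z [ 0.003  0.    -1.   ] F [ 0.2 -0.  -0.1] w 69.0 q [-0.34  0.5   0.34  1.91 -0.24  0.77  0.13]
t: 51.12
ee_pos: [0.5184, 0.189, 0.1311]
ee_rot: [0.708, 0.706, -0.006, -0.004]
contact_force: [0.1, -0.7, 0.2]
gripper_width: 0.806
t 51.12 pos [518.4 189.  131.1] x [ 0.003  1.    -0.003] y [ 1.    -0.003 -0.014] z [-0.014 -0.003 -1.   ] F [ 0.1 -0.7  0.2] w 68.8 q [-0.59  0.64  0.31  1.84 -0.29  0.71 -0.12]
[320.4 198.3] [59.8 61.6] [522.5 190.3   6.5]
-> shift [ 0.7  4.1 51.9] turn [-0.013  0.002 -0.003]
```

View pics/w41.png

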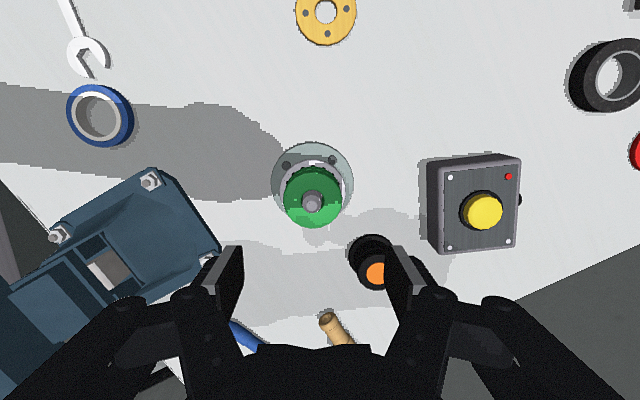

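View pics/w42.png

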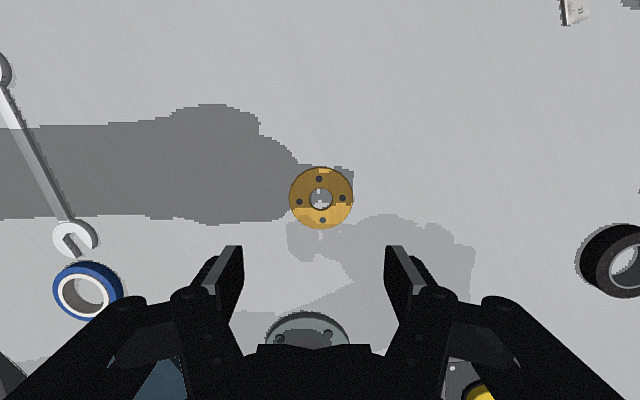

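```bash
python3 -m inch '68 2 2 15 -0.013 0.002 -0.003;67 0 0 25 0 0 0;66 0 0 20 0 0 0;66 0 0 0 0 0 0'; python3 - <<'E'
from h import *
st();to(522.5,190.3,40)
E
```

```text
t: 51.68
ee_pos: [0.5234, 0.1892, 0.0733]
ee_rot: [0.709, 0.706, 0.002, 0.002]
contact_force: [0.5, 0.4, -0.0]
gripper_width: 0.771
t 51.67 pos [523.4 189.2  73.3] x [0.004 1.    0.001] y [ 1.    -0.004  0.006] z [ 0.006  0.    -1.   ] F [ 0.5  0.4 -0. ] w 65.9 q [-0.55  0.73  0.26  1.88 -0.33  0.57 -0.08]
-> shift [ 1.  -1.1 33.3] turn [ 0.006 -0.    -0.004]
```

```bash
python3 -m inch '66 1 -2 10 0.006 0 -0.004;66 0 0 12 0 0 0;66 0 0 10 0 0 0;66 0 0 0 0 0 0'; python3 - <<'E'
from h import *
st();to(522.5,190.3,23)
c=cam('wrist');save(c,'w43.png',(200,150,430,330),3)
for b in blobs(c,"brass",300): print(np.round(b[0],1),np.round(b[1],1),np.round(onz(c,*b[0],.0065)*1000,1))
E
```

```text
t: 52.18
ee_pos: [0.523, 0.1901, 0.0416]
ee_rot: [0.708, 0.707, 0.002, 0.0]
contact_force: [0.4, -0.6, -0.2]
gripper_width: 0.775
t 52.17 pos [523.  190.1  41.6] x [0.001 1.    0.002] y [ 1.    -0.001  0.003] z [ 0.003  0.002 -1.   ] F [ 0.4 -0.6 -0.2] w 66.2 q [-0.54  0.78  0.23  1.9  -0.35  0.5  -0.06]
-> shift [ 0.1 -0.6 18.6] turn [ 0.003 -0.002 -0.001]
[312.8 229.3] [48.7 90.9] [522.9 201.4   6.5]
[324.8 277.3] [21.4 61.2] [529.5 172.4   6.5]
```

View pics/w43.png

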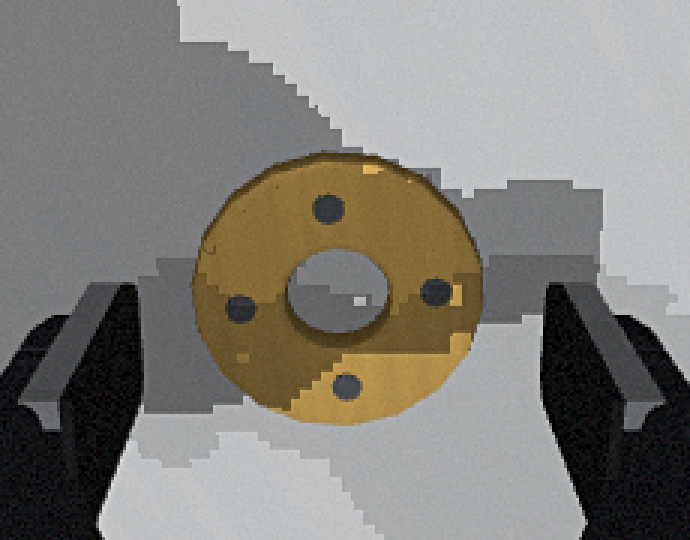

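```bash
python3 -m inch '66 0.4 -0.6 8 0.003 -0.002 -0.001;66 0 0 7 0 0 0;66 0 0 4 0 0 0;66 0 0 0 0 0 0;46 0 0 0 0 0 0;46 0 0 0 0 0 0;46 0 0 0 0 0 0;46 0 0 0 0 0 0' 60; python3 - <<'E'
from h import *
st();c=cam('wrist');save(c,'w44.png',(200,150,430,330),3)
E
```

```text
t: 53.22
ee_pos: [0.5234, 0.1909, 0.023]
ee_rot: [0.707, 0.707, 0.001, 0.001]
contact_force: [0.7, -0.0, -0.4]
gripper_width: 0.594
t 53.23 pos [523.4 190.9  23. ] x [0.    1.    0.001] y [ 1.    -0.     0.002] z [ 0.002  0.001 -1.   ] F [ 0.7 -0.  -0.4] w 50.8 q [-0.53  0.81  0.22  1.9  -0.36  0.47 -0.05]
```

View pics/w44.png

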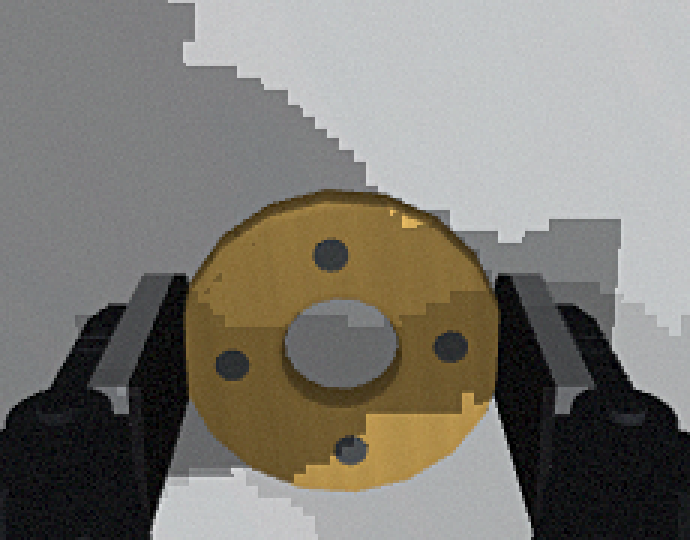

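```bash
python3 -m inch '44 0 0 -4 0 0 0;44 0 0 -25 0 0 0;44 0 0 -45 0 0 0;44 0 0 -45 0 0 0;44 -30 -3 0 0 0 0;44 -50 -4 0 0 0 0;44 -50 -4 0 0 0 0;44 -22 -2 0 0 0 0'; python3 -m inch '44 0 0 0 0 0 0;44 0 0 0 0 0 0';  python3 - <<'E'
from h import *
st();c=cam('wrist');save(c,'w45.png',(200,150,430,330),3);print(inhand(314,267.5,16,c));to(510.2,36.0,125)
E
```

```text
t: 54.28
ee_pos: [0.5109, 0.038, 0.1471]
ee_rot: [0.705, 0.71, 0.003, 0.001]
contact_force: [0.6, 1.1, -1.4]
gripper_width: 0.6
t: 54.52
ee_pos: [0.5108, 0.0372, 0.1475]
ee_rot: [0.706, 0.708, 0.003, 0.001]
contact_force: [0.7, 0.1, -0.7]
gripper_width: 0.59
t 54.52 pos [510.8  37.2 147.5] x [-0.004  1.     0.002] y [1.    0.004 0.006] z [ 0.006  0.002 -1.   ] F [ 0.7  0.1 -0.7] w 50.4 q [-0.31  0.56  0.3   1.96 -0.26  0.65  0.15]
[-0.91649171  0.36713266 16.        ]
-> shift [-1.3 -0.7 22.5] turn [ 0.006 -0.002  0.004]
```

View pics/w45.png

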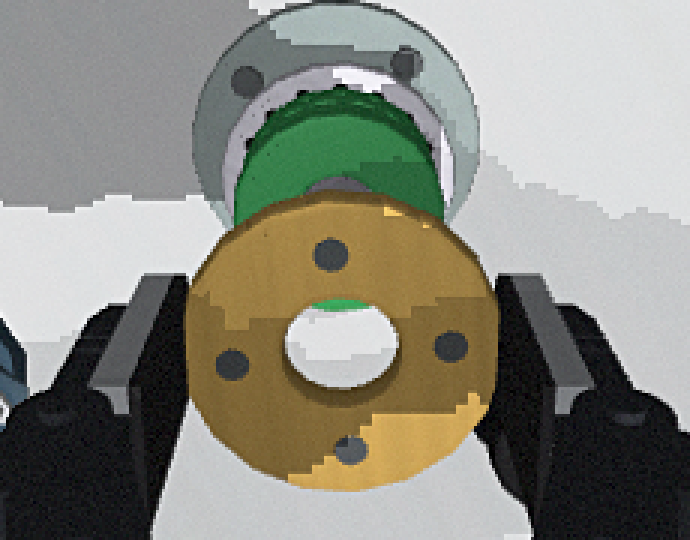

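```bash
python3 -m inch '44 -2 -0.5 10 0.006 -0.002 0.004;44 0 0 10 0 0 0;44 0 0 0 0 0 0'; python3 - <<'E'
from h import *
st();to(510.2,36,115)
E
```

```text
t: 54.95
ee_pos: [0.5101, 0.0387, 0.1254]
ee_rot: [0.705, 0.709, -0.0, -0.001]
contact_force: [0.7, -0.4, -0.5]
gripper_width: 0.593
t 54.95 pos [510.1  38.7 125.4] x [-0.006  1.     0.001] y [ 1.     0.006 -0.002] z [-0.002  0.001 -1.   ] F [ 0.7 -0.4 -0.5] w 50.7 q [-0.3   0.6   0.28  1.97 -0.28  0.61  0.17]
-> shift [-2.7  0.1 10.4] turn [-0.002 -0.001  0.006]
```

```bash
python3 -m inch '44 -3.2 0.1 4 -0.002 -0.001 0.006;44 0 0 4 0 0 0;44 0 0 0 0 0 0'; python3 - <<'E'
from h import *
st();to(510.2,36,110)
E
```

```text
t: 55.32
ee_pos: [0.5103, 0.0354, 0.1166]
ee_rot: [0.707, 0.707, 0.0, -0.0]
contact_force: [0.3, -0.4, -0.3]
gripper_width: 0.592
t 55.33 pos [510.3  35.4 116.6] x [0. 1. 0.] y [ 1. -0. -0.] z [-0.  0. -1.] F [ 0.3 -0.4 -0.3] w 50.5 q [-0.29  0.61  0.28  1.98 -0.29  0.59  0.17]
-> shift [ 0.6 -0.1  6.6] turn [-0. -0. -0.]
```

```bash
python3 -m inch '44 0.7 -0.1 6 0 0 0;44 0 0 6 0 0 0;44 0 0 4 0 0 0;44 0 0 2 0 0 0;44 0 0 0 0 0 0'; python3 - <<'E'
from h import *
st();to(510.2,36,88)
c=cam('wrist');save(c,'w46.png',(200,150,430,330),3)
E
```

```text
t: 55.95
ee_pos: [0.5104, 0.0362, 0.0974]
ee_rot: [0.707, 0.707, 0.0, 0.0]
contact_force: [-0.1, -0.2, -0.5]
gripper_width: 0.592
t 55.95 pos [510.4  36.2  97.4] x [0. 1. 0.] y [ 1. -0.  0.] z [ 0.  0. -1.] F [-0.1 -0.2 -0.5] w 50.5 q [-0.28  0.64  0.26  1.99 -0.3   0.54  0.18]
-> shift [-0.2 -0.2  9.4] turn [ 0. -0. -0.]
```

View pics/w46.png

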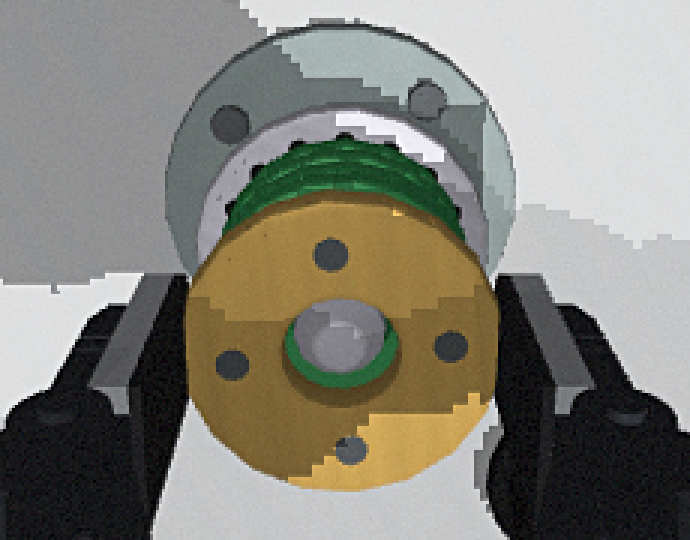

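```bash
python3 -m inch '44 0 0 4 0 0 0;44 0 0 3 0 0 0;44 0 0 2 0 0 0;44 0 0 1 0 0 0;44 0 0 1 0 0 0'; python3 -c "
from h import *
st()"
```

```text
t: 56.62
ee_pos: [0.5107, 0.0362, 0.0877]
ee_rot: [0.707, 0.707, 0.001, 0.0]
contact_force: [-3.3, -0.4, 11.0]
gripper_width: 0.592
t 56.62 pos [510.7  36.2  87.7] x [0.001 1.    0.001] y [ 1.    -0.001  0.001] z [ 0.001  0.001 -1.   ] F [-3.3 -0.4 11. ] w 50.6 q [-0.28  0.66  0.25  2.   -0.31  0.52  0.19]
```

```bash
python3 -m inch '69 0 0 0 0 0 0;69 0 0 0 0 0 0;69 0 0 -10 0 0 0;69 0 0 -45 0 0 0;69 0 0 -45 0 0 0;69 0 0 0 0 0 0'; python3 - <<'E'
from h import *
st();c=cam('wrist');save(c,'w47.png')
for b in blobs(c,"orange",200): print(np.round(b[0],1),np.round(b[1],1),np.round(onz(c,*b[0],.040)*1000,1))
s=cam("side");save(s,"s47.png",(280,140,480,240),4)
to(575.5,-47.4,150)
E
```

```text
t: 57.38
ee_pos: [0.5111, 0.0358, 0.1918]
ee_rot: [0.707, 0.707, 0.001, 0.001]
contact_force: [0.5, 1.0, -0.4]
gripper_width: 0.81
t 57.38 pos [511.1  35.8 191.8] x [0.001 1.    0.001] y [ 1.    -0.001  0.002] z [ 0.002  0.001 -1.   ] F [ 0.5  1.  -0.4] w 69.1 q [-0.34  0.5   0.34  1.91 -0.23  0.77  0.12]
[375.7 273.2] [17.5 22. ] [573.  -47.5  40. ]
-> shift [-83.5  67.   38.3] turn [-0.005 -0.001 -0.001]
```

View pics/w47.png

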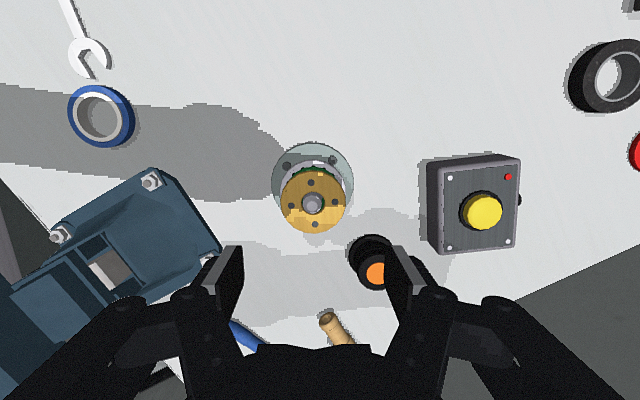

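View pics/s47.png

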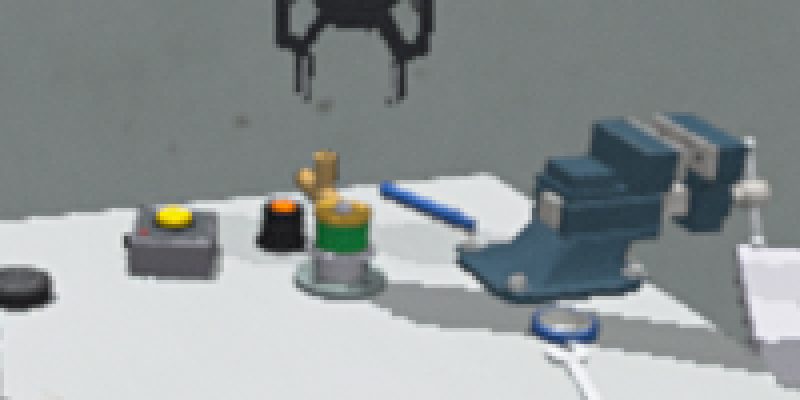

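```bash
python3 -m inch '62 -42 34 0 0 0 0;62 -42 33 0 0 0 0;62 0 0 20 0 0 0;62 0 0 20 0 0 0;62 0 0 0 0 0 0'; python3 - <<'E'
from h import *
st();c=cam('wrist');save(c,'w48.png')
for b in blobs(c,"orange",200): print(np.round(b[0],1),np.round(b[1],1),np.round(onz(c,*b[0],.040)*1000,1))
to(575.5,-47.4,100)
E
```

```text
t: 58.1
ee_pos: [0.5724, -0.0485, 0.139]
ee_rot: [0.706, 0.708, -0.007, -0.008]
contact_force: [0.1, 0.2, -0.6]
gripper_width: 0.728
t 58.10 pos [572.4 -48.5 139. ] x [-0.002  1.     0.003] y [ 1.     0.002 -0.021] z [-0.021  0.002 -1.   ] F [ 0.1  0.2 -0.6] w 62.2 q [-0.14  0.66  0.3   1.77 -0.26  0.77  0.3 ]
[320.1 209.5] [29.5 31. ] [575.4 -47.5  40. ]
-> shift [ 0.8  3.3 39.8] turn [-0.019 -0.002  0.002]
```

View pics/w48.png

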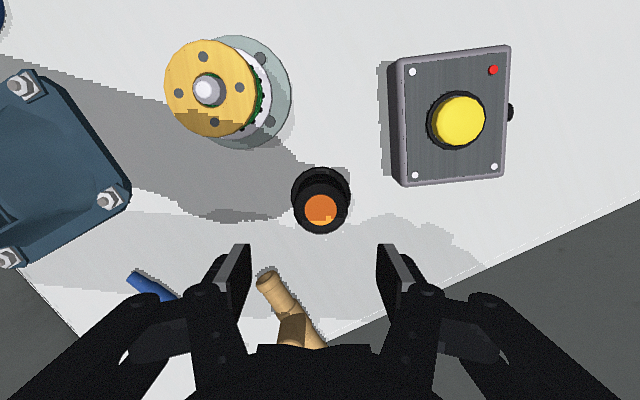

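```bash
python3 -m inch '62 0.8 4 10 -0.02 -0.002 0.002;62 0 0 15 0 0 0;62 0 0 15 0 0 0;62 0 0 0 0 0 0'; python3 - <<'E'
from h import *
st();to(575.4,-47.4,60)
E
```

```text
t: 58.65
ee_pos: [0.5771, -0.0465, 0.0986]
ee_rot: [0.707, 0.708, 0.001, 0.0]
contact_force: [0.8, -0.7, 0.7]
gripper_width: 0.727
t 58.65 pos [577.1 -46.5  98.6] x [-0.002  1.     0.001] y [1.    0.002 0.001] z [ 0.001  0.001 -1.   ] F [ 0.8 -0.7  0.7] w 62.1 q [-0.13  0.72  0.27  1.8  -0.29  0.66  0.32]
-> shift [-0.9 -1.8 38.6] turn [ 0.001 -0.001  0.002]
```

```bash
python3 -m inch '62 -1 -1.8 12 0.001 -0.001 0.002;62 0 0 13 0 0 0;62 0 0 13 0 0 0;62 0 0 0 0 0 0'; python3 - <<'E'
from h import *
st();to(575.4,-47.4,37)
E
```

```text
t: 59.15
ee_pos: [0.5755, -0.0477, 0.0581]
ee_rot: [0.707, 0.707, 0.0, 0.0]
contact_force: [0.2, -0.6, -0.0]
gripper_width: 0.726
t 59.15 pos [575.5 -47.7  58.1] x [ 0.001  1.    -0.   ] y [ 1.    -0.001  0.001] z [ 0.001 -0.    -1.   ] F [ 0.2 -0.6 -0. ] w 62.0 q [-0.11  0.77  0.25  1.83 -0.32  0.58  0.34]
-> shift [ 0.3 -0.1 21.1] turn [ 0.001  0.    -0.001]
```

```bash
python3 -m inch '60 0.3 0 8 0 0 0;60 0 0 8 0 0 0;60 0 0 4 0 0 0;60 0 0 0 0 0 0;36 0 0 0 0 0 0;36 0 0 0 0 0 0;36 0 0 0 0 0 0;36 0 0 0 0 0 0' 60; python3 - <<'E'
from h import *
st();c=cam('wrist');save(c,'w49.png')
E
```

```text
t: 60.15
ee_pos: [0.5764, -0.0474, 0.0377]
ee_rot: [0.707, 0.707, 0.001, 0.001]
contact_force: [-0.6, -0.2, -1.0]
gripper_width: 0.469
t 60.15 pos [576.4 -47.4  37.7] x [ 0.  1. -0.] y [ 1.    -0.     0.003] z [ 0.003 -0.    -1.   ] F [-0.6 -0.2 -1. ] w 40.0 q [-0.1   0.81  0.23  1.83 -0.33  0.54  0.35]
```

View pics/w49.png

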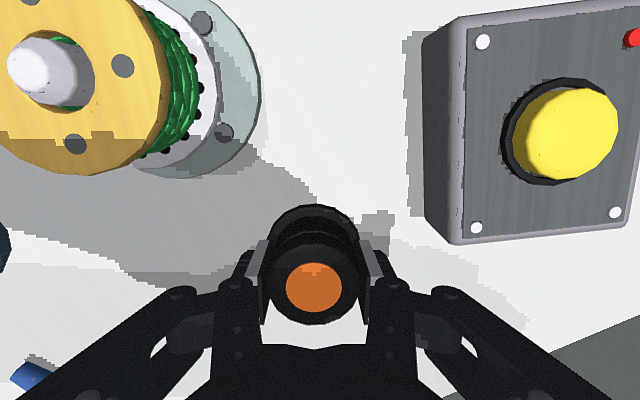

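```bash
python3 -m inch '34 0 0 -5 0 0 0;34 0 0 -25 0 0 0;34 0 0 -45 0 0 0;34 0 0 -45 0 0 0;34 0 0 0 0 0 0'; python3 - <<'E'
from h import *
st();c=cam('wrist');save(c,'w50.png')
for b in blobs(c,"orange",200): print(np.round(b[0],1),np.round(b[1],1),inhand(*b[0],-2.3,c))
to(510.2,35.2,150)
E
```

```text
t: 60.82
ee_pos: [0.5757, -0.0475, 0.1614]
ee_rot: [0.707, 0.707, 0.0, 0.001]
contact_force: [0.9, -0.7, -0.8]
gripper_width: 0.471
t 60.83 pos [575.7 -47.5 161.4] x [ 0.001  1.    -0.   ] y [ 1.    -0.001  0.001] z [ 0.001 -0.    -1.   ] F [ 0.9 -0.7 -0.8] w 40.3 q [-0.15  0.63  0.32  1.76 -0.26  0.8   0.29]
[313.3 287. ] [48.2 54.8] [ 0.04646512  0.03749468 -2.3       ]
-> shift [ 82.2 -64.    9.5] turn [-0.003 -0.001 -0.001]
```

View pics/w50.png

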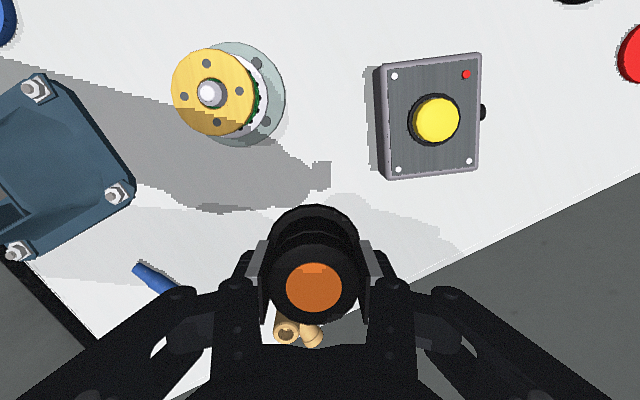

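```bash
python3 -m inch '34 20 -16 0 0 0 0;34 32 -25 0 0 0 0;34 28 -22 0 0 0 0;34 0 0 0 0 0 0;34 0 0 0 0 0 0'; python3 - <<'E'
from h import *
st();to(510.5,35.1,140)
E
```

```text
t: 61.5
ee_pos: [0.505, 0.0346, 0.1535]
ee_rot: [0.708, 0.706, -0.006, -0.005]
contact_force: [-0.1, -1.3, -0.0]
gripper_width: 0.47
t 61.50 pos [505.   34.6 153.5] x [ 0.002  1.    -0.001] y [ 1.    -0.002 -0.016] z [-0.016 -0.001 -1.   ] F [-0.1 -1.3 -0. ] w 40.1 q [-0.33  0.56  0.32  1.95 -0.27  0.69  0.16]
-> shift [ 0.5  5.7 13.4] turn [-0.016  0.001 -0.002]
```

```bash
python3 -m inch '34 0.5 5.5 5 -0.016 0.001 -0.002;34 0 0 3 0 0 0;34 0 0 0 0 0 0;34 0 0 0 0 0 0'; python3 - <<'E'
from h import *
st();to(510.5,35.1,135)
E
```

```text
t: 62.0
ee_pos: [0.5119, 0.0321, 0.1438]
ee_rot: [0.709, 0.706, -0.001, 0.001]
contact_force: [-0.0, 0.0, -0.5]
gripper_width: 0.47
t 62.00 pos [511.9  32.1 143.8] x [ 0.004  1.    -0.002] y [ 1.    -0.004  0.   ] z [ 0.    -0.002 -1.   ] F [-0.   0.  -0.5] w 40.1 q [-0.32  0.57  0.32  1.95 -0.28  0.66  0.17]
-> shift [ 3.  -1.4  8.8] turn [ 0.     0.002 -0.004]
```

```bash
python3 -m inch '34 3.2 -1.4 3 0 0.002 -0.004;34 0 0 3 0 0 0;34 0 0 0 0 0 0'; python3 - <<'E'
from h import *
st();to(510.5,35.1,125)
c=cam('wrist');save(c,'w51.png')
E
```

```text
t: 62.38
ee_pos: [0.5104, 0.0356, 0.1376]
ee_rot: [0.707, 0.707, 0.0, 0.0]
contact_force: [-0.1, -0.2, -0.1]
gripper_width: 0.471
t 62.38 pos [510.4  35.6 137.6] x [0. 1. 0.] y [ 1.    -0.     0.001] z [ 0.001  0.    -1.   ] F [-0.1 -0.2 -0.1] w 40.2 q [-0.32  0.58  0.31  1.96 -0.28  0.64  0.17]
-> shift [-0.5  0.  12.6] turn [ 0.001 -0.    -0.   ]
```

View pics/w51.png

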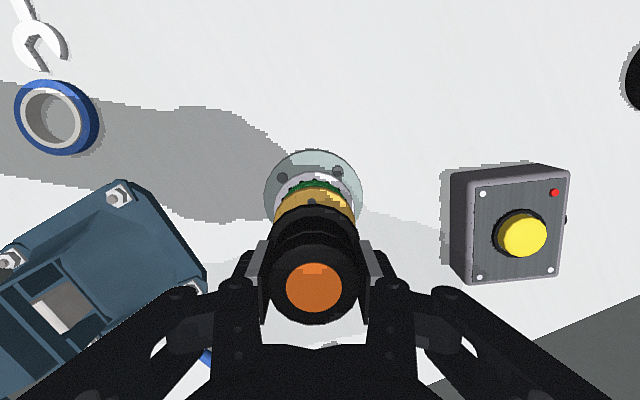

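```bash
python3 -m inch '34 -0.5 0 7 0 0 0;34 0 0 6 0 0 0;34 0 0 4 0 0 0;34 0 0 0 0 0 0'; python3 - <<'E'
from h import *
st();to(510.5,35.1,110)
E
```

```text
t: 62.92
ee_pos: [0.5105, 0.035, 0.1193]
ee_rot: [0.707, 0.707, 0.0, 0.0]
contact_force: [-0.6, 0.6, -1.7]
gripper_width: 0.475
t 62.92 pos [510.5  35.  119.3] x [0. 1. 0.] y [ 1. -0.  0.] z [ 0.  0. -1.] F [-0.6  0.6 -1.7] w 40.6 q [-0.3   0.61  0.29  1.98 -0.3   0.6   0.18]
-> shift [0.1 0.  9.3] turn [ 0. -0. -0.]
```

```bash
python3 -m inch '34 0 0 3 0 0 0;34 0 0 2 0 0 0;34 0 0 2 0 0 0;34 0 0 1 0 0 0'; python3 - <<'E'
from h import *
st();c=cam("side");save(c,"s52.png",(280,140,480,240),4)
E
```

```text
t: 63.42
ee_pos: [0.5108, 0.035, 0.111]
ee_rot: [0.707, 0.707, 0.001, 0.0]
contact_force: [-0.1, -0.1, -0.9]
gripper_width: 0.472
t 63.42 pos [510.8  35.  111. ] x [0. 1. 0.] y [ 1.    -0.     0.001] z [ 0.001  0.    -1.   ] F [-0.1 -0.1 -0.9] w 40.3 q [-0.3   0.62  0.28  1.98 -0.3   0.58  0.19]
```

View pics/s52.png

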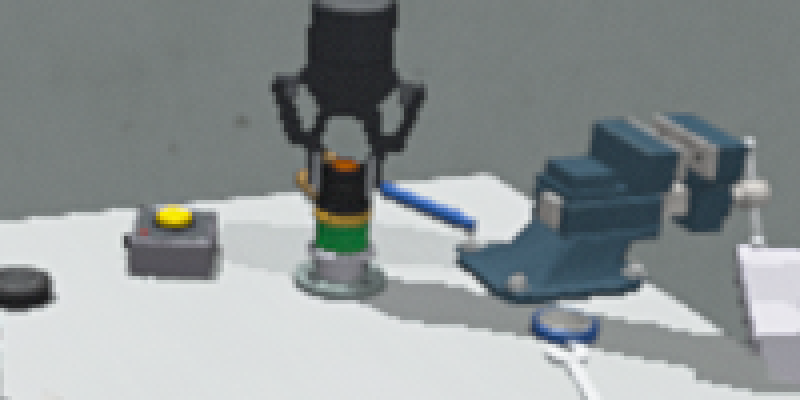

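```bash
python3 -m inch '34 0 0 1 0 0 0;34 0 0 1 0 0 0;34 0 0 1 0 0 0'; python3 -c "
from h import *
st()"
```

```text
t: 63.85
ee_pos: [0.5109, 0.035, 0.1095]
ee_rot: [0.707, 0.707, 0.001, 0.0]
contact_force: [-1.7, -0.1, 9.6]
gripper_width: 0.47
t 63.85 pos [510.9  35.  109.5] x [0.    1.    0.001] y [ 1.    -0.     0.002] z [ 0.002  0.001 -1.   ] F [-1.7 -0.1  9.6] w 40.1 q [-0.3   0.63  0.28  1.98 -0.31  0.57  0.19]
```

Contact at 109.5 (109.7 predicted), so the cap is fully down. Releasing and lifting off.

```bash
python3 -m inch '62 0 0 0 0 0 0;62 0 0 0 0 0 0;62 0 0 0 0 0 0;62 0 0 -10 0 0 0;62 0 0 -35 0 0 0;62 0 0 -40 0 0 0;62 0 0 0 0 0 0'; python3 - <<'E'
from h import *
st();c=cam('wrist');save(c,'w53.png')
for col,z in(("orange",.112),("yellow",.049)):
  for b in blobs(c,col,200): print(col,np.round(b[0],1),np.round(b[1],1),np.round(onz(c,*b[0],z)*1000,1))
s=cam("side");save(s,"s53.png",(280,140,480,240),4)
to(665.3,18.5,150)
E
```

```text
t: 64.72
ee_pos: [0.5114, 0.0347, 0.1984]
ee_rot: [0.707, 0.707, 0.001, 0.001]
contact_force: [-0.1, -0.4, 0.7]
gripper_width: 0.728
t 64.72 pos [511.4  34.7 198.4] x [0.001 1.    0.001] y [ 1.    -0.001  0.003] z [ 0.003  0.001 -1.   ] F [-0.1 -0.4  0.7] w 62.2 q [-0.35  0.49  0.36  1.9  -0.24  0.79  0.13]
orange [312.3 215.9] [30.9 32.7] [510.9  35.  112. ]
yellow [480.4 209.5] [28.8 33.9] [665.3  18.3  49. ]
-> shift [-16.5 156.2  45. ] turn [-0.004 -0.001 -0.   ]
```

View pics/w53.png

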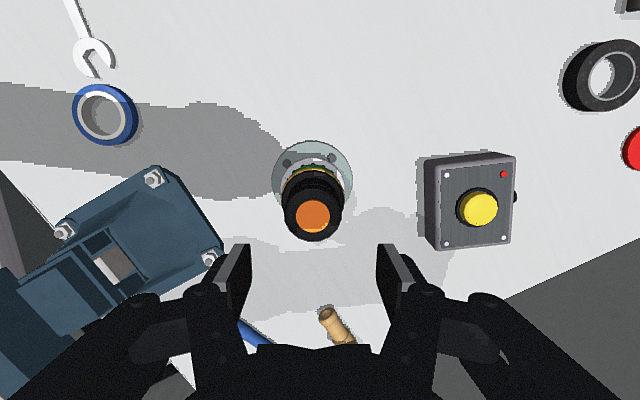

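View pics/s53.png

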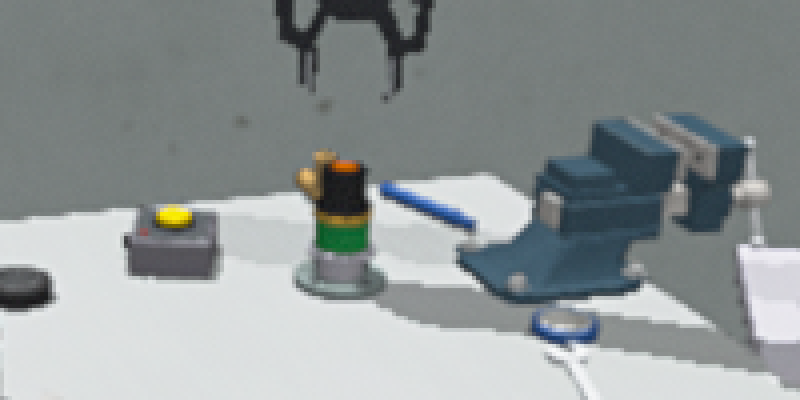

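```bash
python3 -m inch '0 -4 40 0 0 0 0;0 -5 45 0 0 0 0;0 -5 45 0 0 0 0;0 -2 25 20 0 0 0;0 0 0 30 0 0 0;0 0 0 20 0 0 0;0 0 0 0 0 0 0'; python3 - <<'E'
from h import *
st();c=cam('wrist');save(c,'w54.png')
for b in blobs(c,"yellow",200): print(np.round(b[0],1),np.round(b[1],1),np.round(onz(c,*b[0],.049)*1000,1))
to(665.3,18.3,90)
E
```

```text
t: 65.7
ee_pos: [0.6604, 0.0195, 0.1102]
ee_rot: [0.707, 0.707, -0.009, -0.01]
contact_force: [-0.4, 0.5, 0.4]
gripper_width: -0.002
t 65.70 pos [660.4  19.5 110.2] x [-0.     1.     0.002] y [ 1.     0.    -0.026] z [-0.026  0.002 -1.   ] F [-0.4  0.5  0.4] w -0.2 q [-0.23  0.81  0.31  1.52 -0.29  0.88  0.18]
[328.  227.8] [35.2 48.7] [668.   21.1  49. ]
-> shift [-1.2  4.8 21.2] turn [-0.024 -0.002  0.   ]
```

View pics/w54.png

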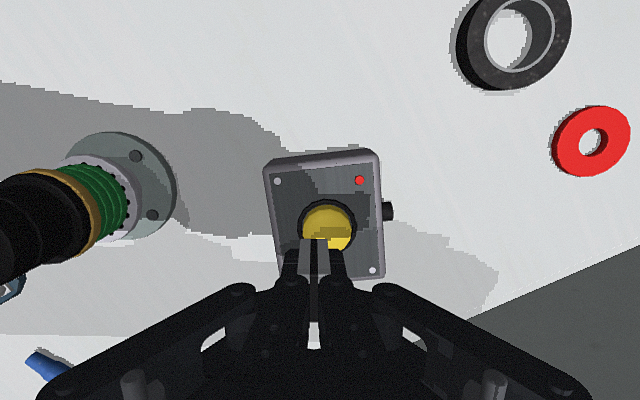

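```bash
python3 -m inch '0 -1.2 5 8 -0.025 -0.002 0;0 0 0 8 0 0 0;0 0 0 0 0 0 0'; python3 - <<'E'
from h import *
st();to(665.3,18.3,80)
E
```

```text
t: 66.12
ee_pos: [0.6668, 0.0182, 0.0966]
ee_rot: [0.707, 0.707, 0.001, 0.001]
contact_force: [-0.1, -0.1, -0.1]
gripper_width: 0.002
t 66.12 pos [666.8  18.2  96.6] x [-0.  1. -0.] y [1.    0.    0.004] z [ 0.004 -0.    -1.   ] F [-0.1 -0.1 -0.1] w 0.1 q [-0.23  0.83  0.3   1.54 -0.3   0.82  0.19]
-> shift [ 0.1 -1.6 16.6] turn [0.004 0.    0.   ]
```

```bash
python3 -m inch '0 0 -1.6 8 0.004 0 0;0 0 0 7 0 0 0;0 0 0 0 0 0 0'; python3 -c "
from h import *
st()"; python3 -m inch '0 0 0 2 0 0 0;0 0 0 2 0 0 0;0 0 0 0 0 0 0'; python3 -c "
from h import *
st()"
```

```text
t: 66.5
ee_pos: [0.6656, 0.0184, 0.0816]
ee_rot: [0.707, 0.707, 0.0, 0.0]
contact_force: [-0.6, -0.5, 1.1]
gripper_width: -0.004
t 66.50 pos [665.6  18.4  81.6] x [-0.  1.  0.] y [1.    0.    0.001] z [ 0.001  0.    -1.   ] F [-0.6 -0.5  1.1] w -0.3 q [-0.22  0.85  0.3   1.55 -0.31  0.8   0.2 ]
t: 66.88
ee_pos: [0.6658, 0.0183, 0.0776]
ee_rot: [0.707, 0.707, 0.0, 0.0]
contact_force: [-0.4, -0.6, 0.9]
gripper_width: 0.002
t 66.88 pos [665.8  18.3  77.6] x [-0.  1. -0.] y [1.    0.    0.001] z [ 0.001 -0.    -1.   ] F [-0.4 -0.6  0.9] w 0.2 q [-0.22  0.85  0.29  1.55 -0.31  0.79  0.2 ]
```

```bash
for i in 1; do python3 -m inch '0 0 0 1.5 0 0 0;0 0 0 0 0 0 0' | sed -n '2p;4p'; done; python3 -m inch '0 0 0 1 0 0 0;0 0 0 0 0 0 0' | sed -n '2p;4p';  python3 -m inch '0 0 0 1 0 0 0;0 0 0 0 0 0 0' | sed -n '2p;4p'
```

```text
ee_pos: [0.666, 0.0183, 0.0762]
contact_force: [0.8, 0.3, 0.4]
ee_pos: [0.666, 0.0183, 0.0752]
contact_force: [0.3, -0.2, 0.9]
ee_pos: [0.6661, 0.0183, 0.0742]
contact_force: [0.1, 0.5, -0.1]
```

```bash
python3 -m inch '0 0 0 0.8 0 0 0;0 0 0 0 0 0 0' | sed -n '2p;4p'; python3 -m inch '0 0 0 0.8 0 0 0;0 0 0 0 0 0 0' | sed -n '2p;4p'
```

```text
ee_pos: [0.6662, 0.0183, 0.0736]
contact_force: [0.3, 0.1, 0.1]
ee_pos: [0.6662, 0.0183, 0.0733]
contact_force: [0.1, 1.2, 1.7]
```

```bash
python3 -m inch '0 0 0 0.6 0 0 0;0 0 0 0 0 0 0' | sed -n '2p;4p'
```

```text
ee_pos: [0.6662, 0.0183, 0.073]
contact_force: [-0.6, 0.6, 2.0]
```

```bash
python3 -m inch '0 0 0 0.8 0 0 0' | sed -n '2p;4p'; python3 -m inch '0 0 0 0.8 0 0 0' | sed -n '2p;4p'
```

```text
ee_pos: [0.6662, 0.0183, 0.0725]
contact_force: [-0.3, -0.8, 3.2]
ee_pos: [0.6662, 0.0183, 0.0718]
contact_force: [-1.2, 0.3, 4.6]
```

```bash
python3 -m inch '0 0 0 0.9 0 0 0' | sed -n '2p;4p'
```

```text
ee_pos: [0.6663, 0.0183, 0.071]
contact_force: [-1.4, 0.6, 3.1]
```

```bash
python3 -m inch '0 0 0 0.9 0 0 0' | sed -n '2p;4p'
```

```text
ee_pos: [0.6662, 0.0183, 0.0698]
contact_force: [-0.3, -0.1, 2.6]
```

The force peaked at 4.6 N and dropped to 2.6 N about 3.8 mm down, so that was the click. Releasing now.

```bash
python3 -m inch '0 0 0 0 0 0 0;0 0 0 -10 0 0 0' | sed -n '2p;4p'; python3 -m inch '0 0 0 -30 0 0 0;0 0 0 -40 0 0 0;0 0 0 -40 0 0 0;0 50 0 -20 0 0 0;0 50 0 0 0 0 0;0 50 0 0 0 0 0;0 0 0 0 0 0 0;0 0 0 0 0 0 0'; python3 - <<'E'
from h import *
st()
w=cam('wrist');save(w,'wf.png')
for col,z in(("orange",.112),("yellow",.049)):
  for b in blobs(w,col,150): print(col,np.round(b[0],1),np.round(b[1],1),np.round(onz(w,*b[0],z)*1000,1))
s=cam("side");save(s,"sf.png",(280,140,480,240),4)
t=cam("top");save(t,"tf.png",(220,140,500,320),2.8)
print([np.round(onz(t,*b[0],.008)*1000) for b in blobs(t,"blue",100)])
E
```

```text
ee_pos: [0.6657, 0.0183, 0.0787]
contact_force: [0.5, -0.1, -0.5]
t: 70.12
ee_pos: [0.6678, 0.17, 0.2165]
ee_rot: [0.708, 0.706, 0.003, 0.003]
contact_force: [-0.3, -0.5, 0.7]
gripper_width: -0.001
t 70.12 pos [667.8 170.  216.5] x [ 0.004  1.    -0.001] y [ 1.    -0.004  0.008] z [ 0.008 -0.001 -1.   ] F [-0.3 -0.5  0.7] w -0.1 q [-0.47  0.73  0.36  1.36 -0.27  1.09 -0.08]
[array([ 447., -169.,    8.])]
```

View pics/sf.png

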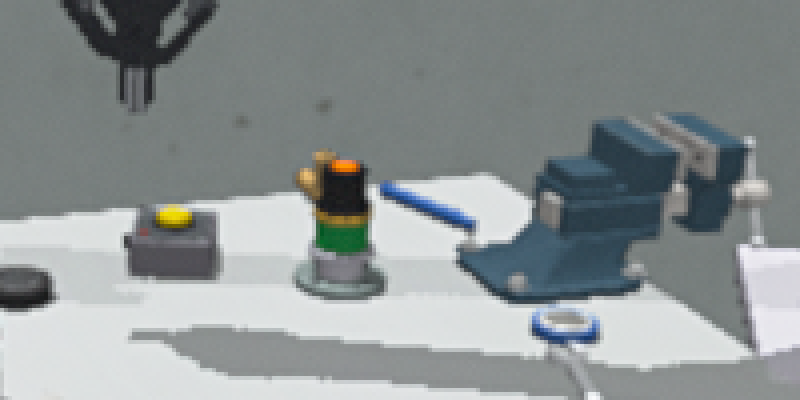

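View pics/wf.png

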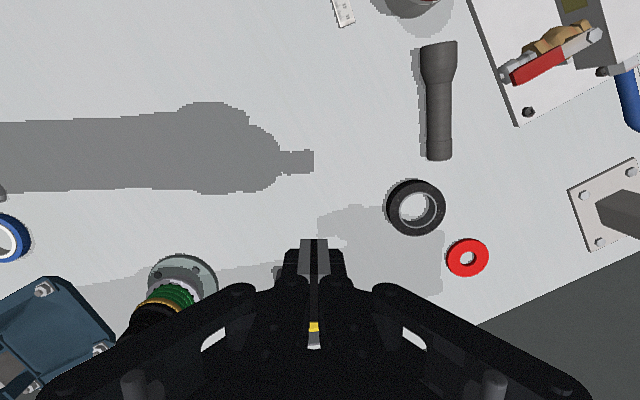

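View pics/tf.png

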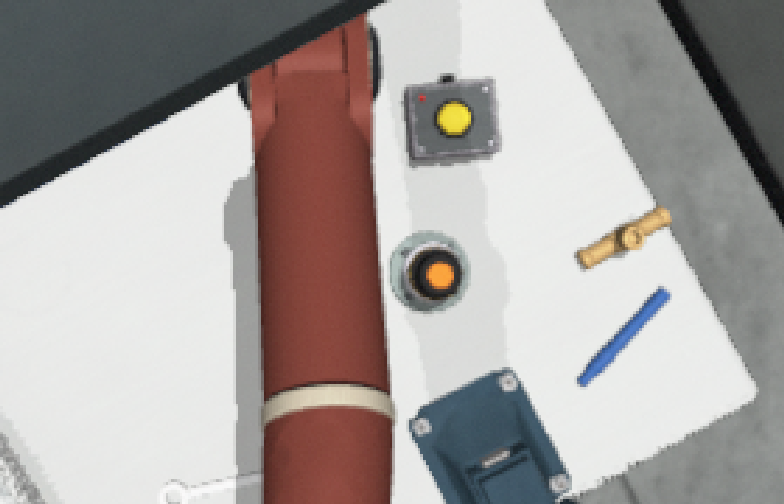

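```bash
python3 - <<'E'
from h import *
st(); print(env.job_done())
E
```

```text
t 70.28 pos [667.7 170.  216.3] x [0.005 1.    0.   ] y [ 1.    -0.005  0.007] z [ 0.007  0.    -1.   ] F [0.9 0.7 0.2] w 0.2 q [-0.47  0.73  0.36  1.36 -0.27  1.09 -0.08]
the job is handed in; nothing more can be done
None
```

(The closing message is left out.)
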